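Put the tea things away: nest the tumblers and lock the teapot's lid

ROBOT

A 6-joint arm with a two-finger parallel gripper is mounted at the origin on the work surface. World frame = base frame: x ahead of the robot, y to its left, z up, the work surface at z = 0. Lengths are in m, angles in rad, forces in N, time in s.
With the tool pointing down it reaches from about 0.4 to 0.825 m from the base axis. Payload 7 kg.
Tool frame: the origin (TCP) lies at the very end of the fingers, on their centre line; the grasp point (between the pads) lies 19 mm behind it; z points along the fingers, y is the direction in which the jaws open and shut (so a half turn about z gives the same grasp; the last joint's range is limited). The gripper opens to 88 mm and grips with 3 to 60 N. Pads are 19 mm wide; open, the fingers measure 130 mm over their backs; the gripper's body (78 mm by 193 mm) begins 47 mm behind the grasp point.
Start: joints at [1.392, 0.359, 0.012, 0, -1.224, -0.288], TCP at [0.304, 0.603, 0.227] pointing down, gripper open.
Joint ranges: [-3.07, 3.07], [-1.43, 2.12], [-1.02, 1.25], [-3.03, 1.67], [-3.05, -0], [-3.03, 3.03]. Speed limits (rad/s): [2.39, 2.39, 3.01, 3.14, 3.14, 3.14].

INTERFACE

Orientations are given as [roll, pitch, yaw] about the fixed x, y, z axes, in that order (R = Rz(yaw) Ry(pitch) Rx(roll)).
In Python, from station import arm gives the robot as it stands.
- The arm moves only by the shell command python3 -m inch 'ROWS' [FORCE]. ROWS is text: rows parted by semicolons, each of 7 numbers parted by spaces: the closure, from 0 (fully open) to 1 (shut), then the shift along the tool's x, y, z each as a share of 300 mm, from -1 to 1, then the turn, a rotation vector about the tool's x, y, z each as a share of 60 degrees, from -1 to 1. In form: grip tx ty tz rx ry rz; .... A call has 1 to 12 rows; each row is the pose to reach, as a shift and turn from the pose commanded when the call began, along the tool's axes at that moment; what a row does not reach only later rows make up. A row lasts 1/10 s, in which the tool goes at most 50 mm and 8.59 degrees, less where a joint would pass 70% of its speed; a pose out of reach is approached as far as the arm can. A call with a number of a shift or a turn outside -1 to 1 is refused whole. A call with a gripper value outside its range is refused whole. The fingers move at their own pace and stop on an object; FORCE is the grip in N (left out, the last holds). Time passes only in rows, so rows that repeat a pose let the fingers close. It gives the time, the measured TCP pose, the force and the opening at its end, in the units of the state.
- arm.get_state(): the state, without advancing time (a new reading comes with each control period).
- arm.grab_frame(name): name is "scene" or "top" or "wrist"; returns a dict with "img" (384x512x3 uint8, red, green, blue), "range_z" (384x512 float32, m along the optical axis (not along the pixel's ray), 0 where there is no reading), "fx", "fy", "cx", "cy" (pixels), "extrinsics" (4x4, takes a point from world to camera coordinates); the wrist camera has in their place "tool_from_camera" (4x4, takes a point from camera to tool coordinates, whose origin is the TCP and whose axes are the flange's). Camera axes: x right, y up, looking along -z (the intrinsics and any distortion apply to the point x, -y, -z); pixel columns grow to the right and rows downward; lengths in m; the calibration is good to about 2 mm. A picture is of the moment at which its call begins: read the wrist's pose just before it.
- arm.job_done(): hands the job in, once; it reports no verdict.
The state is a dict: "t": time; "q": joint angles; "qd": joint speeds; "joint_efforts": joint torques, N m; "eef_pos": TCP position; "ee_rot": TCP orientation; "force": force on the tool from outside, world axes, zero at the start; "moment": the same for the moment, N m; "width": finger opening in m.
Only numpy, scipy, OpenCV 4.12 (cv2) and the standard library are available. Lean on these libraries where they do the work, as an engineer would, in place of code of your own. Each camera call takes 0.05 s, during which the arm holds its last target.

TASK

Put the washed tea things away: nest every loose white tumbler that stands on the counter into the tumbler of its own size on the tray, tall into tall and short into short, so that there is one upright stack of each; lower each one in gently and let go as it seats, without dropping it in or pressing it tight. Also put the lid on the teapot and turn it to and fro on the mouth until its two lugs drop into the notches and it sits fully home. Leave the other things on the counter where they are.

Things in the scene. Friction and masses are not known exactly. Their poses are not given: they have to be found in the camera images.
- tray: flat wooden tray fixed to the counter, 310 mm along its x, 170 mm along its y, floor 6 mm thick, edge 16 mm high; origin at the centre of its underside
- tall0: tall white tapered tumbler standing on the tray, bottom of the tall stack: 110 mm high, outside 67 mm across at the rim, 49 mm at the foot, wall 2 mm, inner floor 25 mm up. Origin: centre of its underside, z up. Round, so yaw is free. One of the same size set into it seats with its origin 40 mm above this one's, by its own weight or a light push; pushed hard they wedge
- short0: short white tapered tumbler standing on the tray, bottom of the short stack: 85 mm high, outside 57 mm across at the rim, 44 mm at the foot, wall 2 mm, inner floor 25 mm up. Origin: centre of its underside, z up. Round, so yaw is free. One of the same size set into it seats with its origin 38 mm above this one's, by its own weight or a light push; pushed hard they wedge
- tall1: loose tall tumbler like tall0 (110 mm high, 67 mm across the rim, 49 mm at the foot), upright on the counter at the start; may be absent. Origin: centre of its underside, z up. Nested, it stands 40 mm above the one it is in
- tall2: loose tall tumbler like tall0 (110 mm high, 67 mm across the rim, 49 mm at the foot), upright on the counter at the start; may be absent. Origin: centre of its underside, z up. Nested, it stands 40 mm above the one it is in
- tall3: loose tall tumbler like tall0 (110 mm high, 67 mm across the rim, 49 mm at the foot), upright on the counter at the start; may be absent. Origin: centre of its underside, z up. Nested, it stands 40 mm above the one it is in
- short1: loose short tumbler like short0 (85 mm high, 57 mm across the rim, 44 mm at the foot), upright on the counter at the start; may be absent. Origin: centre of its underside, z up. Nested, it stands 38 mm above the one it is in
- short2: loose short tumbler like short0 (85 mm high, 57 mm across the rim, 44 mm at the foot), upright on the counter at the start; may be absent. Origin: centre of its underside, z up. Nested, it stands 38 mm above the one it is in
- pot: white teapot, red band, fixed: belly 132 mm across, spout along its +x, handle along -x; origin: centre of its underside. A steel infuser fills its mouth, stiff to turn; the line through the two facing notches in the infuser's rim lies somewhere within 43 degrees of the spout-handle line, either way; the angle is not reported
- pot_mouth (a point): centre of the teapot's mouth, level with the top of the infuser's rim, 110 mm above the counter. The rim is a steel ring 68 mm inside, 88 mm outside, 12 mm thick; its two notches are about 14 mm wide and go right through it. With the lid's lugs on the rim the lid's origin is 6 mm below this point; fully home, lugs in the notches, 14 mm below
- lid: teapot lid, right way up on the counter: plug 62 mm across, 14 mm deep, under a 92 mm flange; grip bar on top 44 mm long (lid's x), 14 mm thick (y), 21 to 56 mm above the origin. Two lugs at the plug's +x and -x, in line with the bar, 8 mm wide, out to 41 mm, undersides 6 mm above the origin; the notches pass them within 4 degrees. Origin: centre of the plug's underside
Things that resemble listed ones, but are neither listed nor needed, are in the scene too. Leave any turquoise or yellow look-alike of the lid alone.

How it is judged:
By the outcome, as a careful person would: the job done as asked, in the order asked, and still so for the second after the job is handed in, with the robot touching nothing.
Of tall1, tall2, tall3, short1, short2 only 3 to 5 are there at a start; the rules pass over those that are not, and their reading is None.
At some moment in a run one of lid may be knocked a few centimetres aside while the robot is not near it.
It also fails if it takes over 210 s, if anything falls off the work surface, if the arm or the gripper's body presses on something with over 40 N, if the wrist force passes 120 N, or if a joint passes its speed limit or range.

## Working session

There is one attempt and no reset: what is moved stays moved. The work goes in short steps, Python scripts to look and compute and a shell command to move; the robot and the scene stay as the last step left them, time stands still between calls to the robot, and variables do not carry over. Pictures are saved under pics/ and viewed, and the job is handed in when it is done.

```bash
ls; mkdir -p pics
python3 - <<'E'
from station import arm
import cv2
s=arm.get_state();print(s)
for n in("scene","top","wrist"):
    f=arm.grab_frame(n)
    cv2.imwrite(f"pics/{n}0.png",f["img"][:,:,::-1])
    print(n,f["fx"],f["fy"],f["cx"],f["cy"],f.get("extrinsics",f.get("tool_from_camera")), [k for k in f])
E
```

```text
pics
{'t': 0.0, 'q': array([ 1.39209413e+00,  3.59398196e-01,  1.10800291e-02, -3.56459683e-04,
       -1.22410413e+00, -2.88124652e-01]), 'qd': array([ 1.09297566e-03, -1.41917944e-03, -2.86120030e-05,  2.14751640e-03,
        1.81661958e-04, -9.10671420e-04]), 'joint_efforts': array([-1.87743390e-03, -5.82716596e+01,  2.93065274e+01,  6.99745461e+00,
        6.86368949e-03, -1.67727899e-04]), 'eef_pos': array([0.30357549, 0.60234206, 0.22562345]), 'ee_rot': array([ 3.13993848e+00, -1.40791260e-04, -4.66948130e-01]), 'force': array([-0.06466112, -0.36666848,  1.09300358]), 'moment': array([-0.00215491, -0.0678797 , -0.03171917]), 'width': 0.08796554761957384}
scene 396.6052798696793 396.6052798696793 252.57802620424684 187.92695132906476 [[-0.70317101  0.7109942   0.00614682  0.32466371]
 [-0.5893405  -0.58764879  0.55438857  0.20080432]
 [ 0.39777922  0.3862074   0.83223526 -1.47023196]
 [ 0.          0.          0.          1.        ]] ['img', 'range_z', 'fx', 'fy', 'cx', 'cy', 'extrinsics']
top 481.6248732934819 481.6248732934819 259.6839126092048 191.30246250828583 [[ 1.03611685e-01 -9.94617825e-01  1.01941472e-05 -4.17675988e-02]
 [ 9.70877588e-01  1.01140834e-01  2.17180203e-01 -4.71242566e-01]
 [-2.16012332e-01 -2.24925095e-02  9.76131528e-01 -1.20717056e+00]
 [ 0.00000000e+00  0.00000000e+00  0.00000000e+00  1.00000000e+00]] ['img', 'range_z', 'fx', 'fy', 'cx', 'cy', 'extrinsics']
wrist 273.06807684186 273.06807684186 254.3044677355647 189.51392905329124 [[ 9.62215697e-06  9.55867470e-01  2.93798195e-01  7.98045738e-02]
 [ 9.99999785e-01  1.83552388e-04 -6.29935496e-04  2.81242762e-04]
 [-6.56062210e-04  2.93798137e-01 -9.55867263e-01 -1.58679894e-01]
 [ 0.00000000e+00  0.00000000e+00  0.00000000e+00  1.00000000e+00]] ['img', 'range_z', 'fx', 'fy', 'cx', 'cy', 'tool_from_camera']
```

View pics/scene0.png

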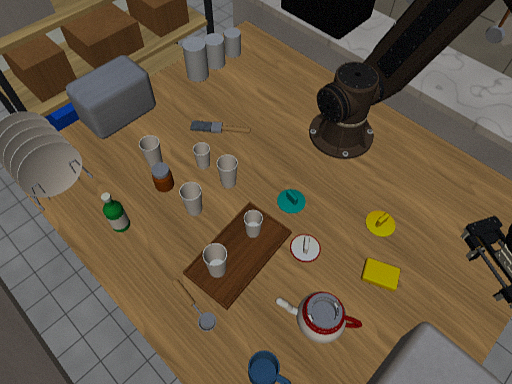

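View pics/top0.png

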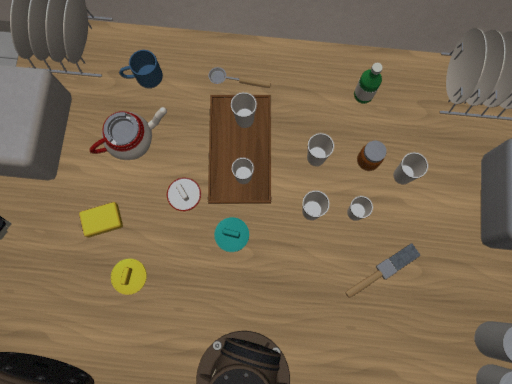

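View pics/wrist0.png

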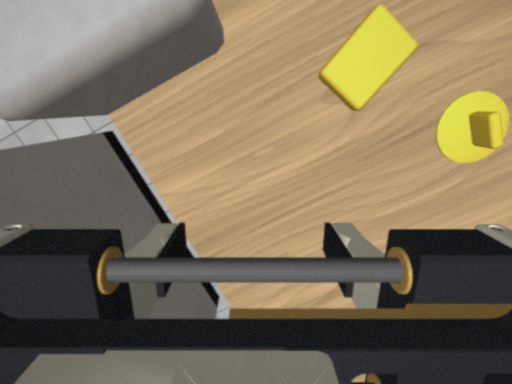

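Four loose tumblers are visible in the top view at (320,150), (315,205), (410,168) and (360,208). The tray tumblers are at (244,110) and (243,170), the white lid at (184,194) and the pot mouth at (125,130). Next I'll measure them.

```bash
cat > h.py <<'E'
import numpy as np,cv2
from station import arm
from scipy.spatial.transform import Rotation as R
from scipy.optimize import least_squares
def T_tool(s):
    T=np.eye(4);T[:3,:3]=R.from_euler('xyz',s['ee_rot']).as_matrix();T[:3,3]=s['eef_pos'];return T
def c2w(f,s=None):
    if 'extrinsics' in f: return np.linalg.inv(f['extrinsics'])
    return T_tool(s)@f['tool_from_camera']
def cloud(f,s=None):
    z=f['range_z'];v,u=np.mgrid[0:z.shape[0],0:z.shape[1]]
    p=np.stack([(u-f['cx'])/f['fx']*z,-(v-f['cy'])/f['fy']*z,-z,np.ones_like(z)],-1)
    w=p@c2w(f,s).T; w=w[...,:3].copy(); w[z<=0]=np.nan
    return w
def at_z(f,u,v,zz,s=None):
    T=c2w(f,s);d=T[:3,:3]@np.array([(u-f['cx'])/f['fx'],-(v-f['cy'])/f['fy'],-1]);o=T[:3,3]
    return o+d*(zz-o[2])/d[2]
def proj(f,p,s=None):
    c=np.linalg.inv(c2w(f,s))@np.append(p,1);return np.array([f['cx']+f['fx']*c[0]/-c[2],f['cy']-f['fy']*c[1]/-c[2]])
def circ(p,r=None):
    c0=np.nanmean(p,0)
    if r is None:
        q=least_squares(lambda x:np.hypot(p[:,0]-x[0],p[:,1]-x[1])-x[2],[c0[0],c0[1],.03],loss='soft_l1',f_scale=.001).x
    else:
        q=least_squares(lambda x:np.hypot(p[:,0]-x[0],p[:,1]-x[1])-r,[c0[0],c0[1]],loss='soft_l1',f_scale=.001).x
    return q
E
python3 - <<'E'
from h import *
F={n:arm.grab_frame(n) for n in("scene","top")}
np.save('pics/f0.npy',F,allow_pickle=True)
W={n:cloud(F[n]) for n in F}
for n,pts in (("top",dict(t0=(244,110),s0=(243,170),A=(320,150),B=(410,168),C=(315,205),D=(360,208))),("scene",dict(t0=(215,258),s0=(253,222),C=(228,170),A=(191,198),B=(150,150),D=(202,155)))):
    for k,(u,v) in pts.items():
        w=W[n][v-25:v+26,u-25:u+26].reshape(-1,3);w=w[~np.isnan(w[:,0])]
        g0=at_z(F[n],u,v,.09)
        w=w[np.hypot(w[:,0]-g0[0],w[:,1]-g0[1])<.06]
        h=np.percentile(w[:,2],99.5)
        e=w[w[:,2]>h-.006]
        print(n,k,"h",h.round(4),"circ",circ(e[:,:2]).round(4),len(e))
E
```

```text
top t0 h 0.1191 circ [0.6828 0.0723 0.0319] 84
top s0 h 0.0937 circ [0.5201 0.0574 0.0269] 70
top A h 0.113 circ [ 0.5947 -0.1351  0.032 ] 87
top B h 0.1127 circ [ 0.5683 -0.3743  0.0319] 89
top C h 0.1126 circ [ 0.4438 -0.1343  0.0318] 89
top D h 0.088 circ [ 0.4526 -0.2519  0.0269] 67
scene t0 h 0.1193 circ [0.682  0.0713 0.0319] 90
scene s0 h 0.0942 circ [0.5188 0.0567 0.0268] 64
scene C h 0.1132 circ [ 0.4424 -0.1349  0.0318] 79
scene A h 0.1131 circ [ 0.5934 -0.1359  0.0318] 84
scene B h 0.1142 circ [ 0.5666 -0.3753  0.032 ] 61
scene D h 0.0889 circ [ 0.4507 -0.2531  0.0265] 48
```

```bash
cat >> h.py <<'E'
def plan(*tgts):
    """tgts: (x,y,z,yaw_deg) ; print shares from the present pose"""
    s=arm.get_state();T=T_tool(s);print('t %.1f pos'%s['t'],s['eef_pos'].round(4),'rot',np.degrees(s['ee_rot']).round(1),'F',s['force'].round(1),'w',round(s['width'],4),'q6 %.2f'%s['q'][5])
    for x,y,z,yaw in tgts:
        d=T[:3,:3].T@(np.array([x,y,z])-T[:3,3])/.3
        G=R.from_euler('xyz',[180,0,yaw],degrees=True)
        r=(R.from_matrix(T[:3,:3]).inv()*G).as_rotvec()/np.radians(60)
        print((x,y,z,yaw),'->',d.round(4),r.round(4))
E
python3 - <<'E'
from h import *
plan((.45,.45,.2,0),(.50,.25,.2,0))
E
```

```text
t 0.2 pos [0.3037 0.6026 0.2261] rot [180.   -0.  -26.7] F [-0.2  0.2 -0.8] w 0.0877 q6 -0.29
(0.45, 0.45, 0.2, 0) -> [0.6643 0.2346 0.0873] [ 8.000e-04  1.000e-04 -4.458e-01]
(0.5, 0.25, 0.2, 0) -> [1.1132 0.7549 0.0878] [ 8.000e-04  1.000e-04 -4.458e-01]
```

```bash
python3 -m inch '0 .2 .07 .03 0 0 -.1; 0 .4 .14 .06 0 0 -.25; 0 .664 .2346 .087 0 0 -.4458;0 .664 .2346 .087 0 0 -.4458;0 .664 .2346 .087 0 0 -.4458;0 .664 .2346 .087 0 0 -.4458'; python3 -c "
from h import *
plan((.5,.18,.2,0),(.4517,-.11,.2,0))"
```

```text
t: 0.85
eef_pos: [0.4514, 0.4483, 0.2002]
ee_rot: [3.141, 0.0, -0.004]
force: [-0.1, -0.8, -0.3]
width: 0.088
t 0.8 pos [0.4514 0.4483 0.2002] rot [180.    0.   -0.2] F [-0.1 -0.8 -0.3] w 0.088 q6 0.48
(0.5, 0.18, 0.2, 0) -> [0.1654 0.8937 0.0011] [ 0.0006  0.0003 -0.0035]
(0.4517, -0.11, 0.2, 0) -> [8.000e-03 1.861e+00 1.800e-03] [ 0.0006  0.0003 -0.0035]
```

```bash
python3 -m inch '0 .16 .9 0 0 0 0;0 .16 .9 0 0 0 0;0 .16 .9 0 0 0 0;0 .16 .9 0 0 0 0;0 .16 .9 0 0 0 0;0 .16 .9 0 0 0 0;0 .16 .9 0 0 0 0'; python3 -m inch '0 -.16 1 0 0 0 0;0 -.16 1 0 0 0 0;0 -.16 1 0 0 0 0;0 -.16 1 0 0 0 0;0 -.16 1 0 0 0 0;0 -.16 1 0 0 0 0;0 -.16 1 0 0 0 0'; python3 -c "
from h import *
s=arm.get_state();f=arm.grab_frame('wrist');cv2.imwrite('pics/w1.png',f['img'][:,:,::-1])
plan((.4517,-.2525,.12,0),(.4517,-.2525,.054,0))"
```

```text
t: 1.55
eef_pos: [0.498, 0.1786, 0.201]
ee_rot: [-3.141, -0.0, -0.003]
force: [-0.4, 2.0, -0.3]
width: 0.0876
t: 2.25
eef_pos: [0.4493, -0.1225, 0.2007]
ee_rot: [3.141, -0.0, -0.004]
force: [-0.3, 0.3, 0.3]
width: 0.0877
t 2.3 pos [ 0.4499 -0.1212  0.2007] rot [-180.    -0.    -0.2] F [ 0.1 -0.3  0. ] w 0.0878 q6 1.41
(0.4517, -0.2525, 0.12, 0) -> [0.0074 0.4376 0.2689] [-0.     -0.0004 -0.0033]
(0.4517, -0.2525, 0.054, 0) -> [0.0073 0.4376 0.4889] [-0.     -0.0004 -0.0033]
```

View pics/w1.png

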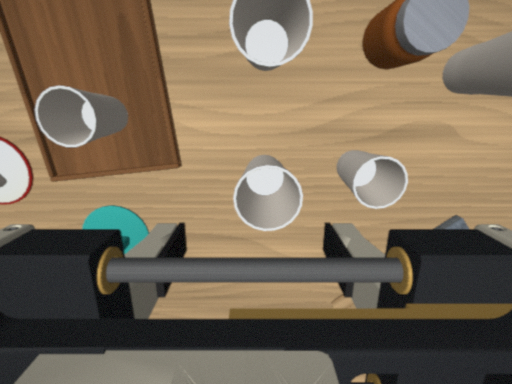

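The short tumbler's rim centre is near (375,181), the near tall one near (268,197).

```bash
python3 -c "
from h import *
s=arm.get_state();f=arm.grab_frame('wrist')
print(at_z(f,375.5,180.5,.085,s),at_z(f,268,197,.11,s))"; python3 -m inch '0 .01 .15 .05 0 0 0;0 .01 .3 .1 0 0 0;0 .01 .4376 .2 0 0 0;0 .01 .4376 .27 0 0 0;0 .01 .4376 .27 0 0 0;0 .01 .4376 .27 0 0 0'; python3 -c "
from h import *
plan((.4517,-.2525,.054,0))"
```

```text
[ 0.45457303 -0.24783197  0.085     ] [ 0.44530316 -0.13482992  0.11      ]
t: 2.95
eef_pos: [0.454, -0.2497, 0.1197]
ee_rot: [3.141, 0.001, 0.002]
force: [0.3, 0.2, -0.2]
width: 0.0876
t 3.0 pos [ 0.454  -0.2497  0.1197] rot [1.8e+02 0.0e+00 1.0e-01] F [ 0.3  0.2 -0.2] w 0.0876 q6 1.70
(0.4517, -0.2525, 0.054, 0) -> [-0.0075  0.0094  0.2191] [0.0001 0.0007 0.002 ]
```

```bash
python3 -m inch '0 -.004 .003 .08 0 0 0;0 -.004 .003 .16 0 0 0;0 -.004 .003 .219 0 0 0;0 -.004 .003 .219 0 0 0;0 -.004 .003 .219 0 0 0' 8;  python3 -m inch '.5 0 0 0 0 0 0;.8 0 0 0 0 0 0;1 0 0 0 0 0 0;1 0 0 0 0 0 0;1 0 0 0 0 0 0;1 0 0 0 0 0 0;1 0 0 0 0 0 0;1 0 0 0 0 0 0' 8; python3 -c "
from h import *
plan((.4517,-.2525,.23,0))"
```

```text
t: 3.45
eef_pos: [0.4534, -0.2511, 0.0553]
ee_rot: [3.141, -0.002, 0.002]
force: [0.1, 0.1, 0.1]
width: 0.0875
t: 4.25
eef_pos: [0.4521, -0.2521, 0.054]
ee_rot: [3.141, -0.0, 0.0]
force: [0.4, -0.8, 3.0]
width: 0.0551
t 4.2 pos [ 0.4521 -0.2521  0.054 ] rot [180.  -0.   0.] F [ 0.4 -0.8  3. ] w 0.0551 q6 1.70
(0.4517, -0.2525, 0.23, 0) -> [-0.001   0.0014 -0.5867] [ 0.0003 -0.0004  0.0001]
```

```bash
python3 -m inch '1 0 0 -.05 0 0 0;1 0 0 -.15 0 0 0;1 0 0 -.3 0 0 0;1 0 0 -.45 0 0 0;1 0 0 -.55 0 0 0;1 .05 -.1 -.6 0 0 0;1 .1 -.22 -.6 0 0 0;1 .15 -.36 -.6 0 0 0;1 .2 -.5 -.6 0 0 0;1 .22 -.6 -.6 0 0 0;1 .22 -.65 -.6 0 0 0;1 .22 -.65 -.6 0 0 0';python3 -m inch '1 0 0 0 0 0 0;1 0 0 0 0 0 0'; python3 -c "
from h import *
s=arm.get_state();f=arm.grab_frame('wrist');cv2.imwrite('pics/w2.png',f['img'][:,:,::-1])
plan((.5195,.057,.18,0),(.5195,.057,.12,0),(.5195,.057,.098,0))"
```

```text
t: 5.45
eef_pos: [0.5175, -0.0554, 0.2333]
ee_rot: [-3.141, 0.001, 0.002]
force: [0.0, -0.7, -0.1]
width: 0.0552
t: 5.65
eef_pos: [0.5174, -0.0578, 0.2336]
ee_rot: [3.141, 0.0, -0.001]
force: [0.8, -0.4, -0.3]
width: 0.0554
t 5.7 pos [ 0.5175 -0.0579  0.2337] rot [ 1.8e+02  0.0e+00 -1.0e-01] F [ 0.2 -0.3 -0.8] w 0.0551 q6 1.30
(0.5195, 0.057, 0.18, 0) -> [ 0.0063 -0.383   0.179 ] [ 0.0001  0.0002 -0.0011]
(0.5195, 0.057, 0.12, 0) -> [ 0.0063 -0.383   0.379 ] [ 0.0001  0.0002 -0.0011]
(0.5195, 0.057, 0.098, 0) -> [ 0.0063 -0.383   0.4523] [ 0.0001  0.0002 -0.0011]
```

View pics/w2.png

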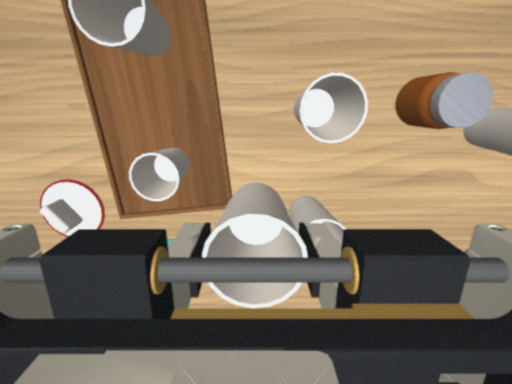

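```bash
python3 -c "
from h import *
s=arm.get_state();f=arm.grab_frame('wrist')
print(at_z(f,155.5,176,.091,s), at_z(f,255,261,s['eef_pos'][2]+.031,s),s['eef_pos'])
cr=cv2.resize(f['img'][140:320,110:330],None,fx=3,fy=3,interpolation=cv2.INTER_CUBIC);cv2.imwrite('pics/w2c.png',cr[:,:,::-1])"
```

```text
[0.52063229 0.05397444 0.091     ] [ 0.51808836 -0.05862863  0.26470346] [ 0.51749353 -0.05789517  0.23370346]
```

View pics/w2c.png

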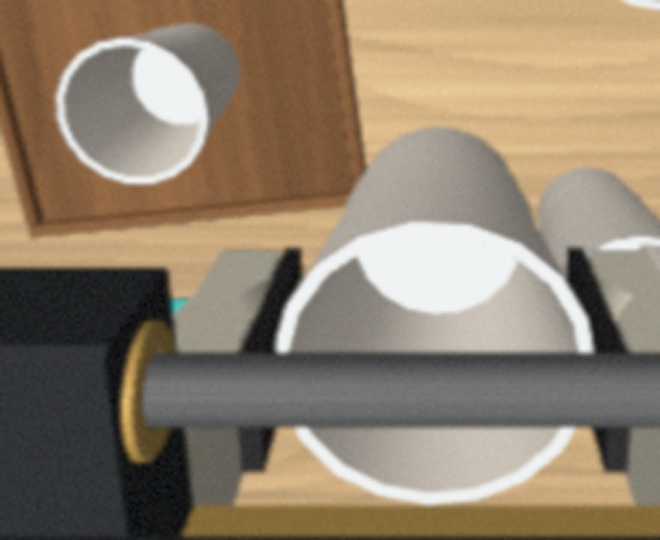

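```bash
python3 -m inch '1 0 -.1 0 0 0 0;1 0 -.22 0 0 0 0;1 .006 -.32 .05 0 0 0;1 .006 -.381 .12 0 0 0;1 .006 -.381 .18 0 0 0;1 .006 -.381 .25 0 0 0;1 .006 -.381 .25 0 0 0;1 .006 -.381 .25 0 0 0'; python3 -c "
from h import *
s=arm.get_state();f=arm.grab_frame('wrist')
s=arm.get_state();f=arm.grab_frame('scene');cv2.imwrite('pics/s2.png',cv2.resize(f['img'][150:300,150:350],None,fx=3,fy=3,interpolation=cv2.INTER_CUBIC)[:,:,::-1])
f=arm.grab_frame('top');cv2.imwrite('pics/t2.png',cv2.resize(f['img'][70:220,150:350],None,fx=3,fy=3,interpolation=cv2.INTER_CUBIC)[:,:,::-1])
plan((.5195,.057,.12,0),(.5195,.057,.098,0))"
```

```text
t: 6.55
eef_pos: [0.5198, 0.0567, 0.1591]
ee_rot: [3.141, 0.0, -0.001]
force: [0.3, 0.3, 0.0]
width: 0.0557
t 6.7 pos [0.5204 0.0572 0.16  ] rot [-1.8e+02 -1.0e-01 -0.0e+00] F [ 0.4  0.9 -0.2] w 0.0551 q6 1.09
(0.5195, 0.057, 0.12, 0) -> [-0.0033  0.0009  0.1335] [-0.0006 -0.0018 -0.0005]
(0.5195, 0.057, 0.098, 0) -> [-0.0034  0.0009  0.2068] [-0.0006 -0.0018 -0.0005]
```

View pics/s2.png

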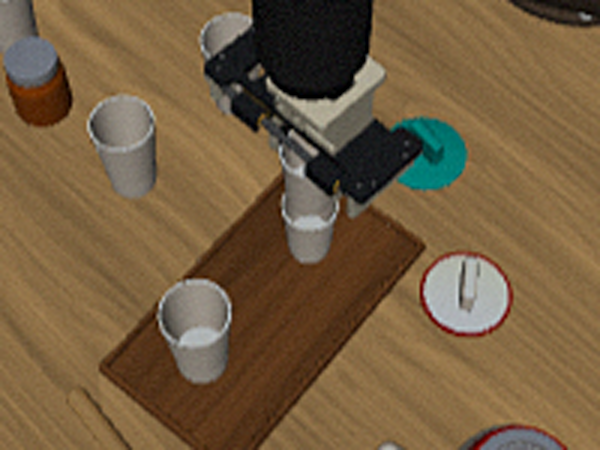

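View pics/t2.png

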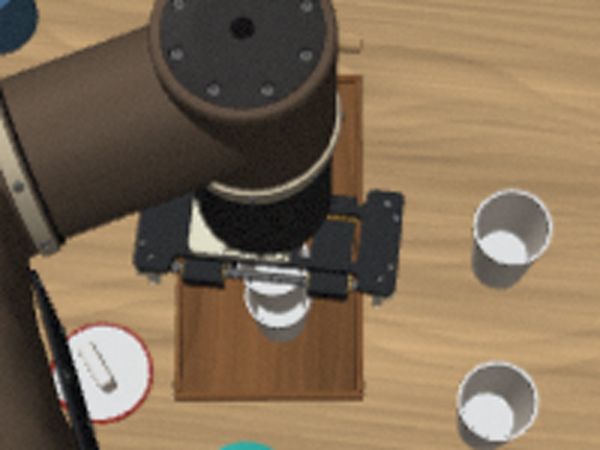

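The held short tumbler is directly above short0 in both crops, so I'm lowering it.

```bash
python3 -m inch '1 -.002 0 .05 0 0 0;1 -.002 0 .09 0 0 0;1 -.002 0 .13 0 0 0;1 -.002 0 .16 0 0 0;1 -.002 0 .18 0 0 0;1 -.002 0 .188 0 0 0;1 -.002 0 .188 0 0 0;1 -.002 0 .188 0 0 0;1 -.002 0 .188 0 0 0'; python3 -c "
from h import *
import time
for i in range(4):
  arm.grab_frame('top'); plan((.5195,.057,.098,0))"
```

```text
t: 7.6
eef_pos: [0.5193, 0.0575, 0.1028]
ee_rot: [-3.141, -0.001, 0.0]
force: [-1.3, -0.0, -0.7]
width: 0.0558
t 7.7 pos [0.5192 0.0575 0.1027] rot [-180.   -0.    0.] F [-0.4  0.6 -0.6] w 0.0555 q6 1.08
(0.5195, 0.057, 0.098, 0) -> [0.0009 0.0015 0.0158] [-0.0002 -0.0006  0.    ]
t 7.7 pos [0.5192 0.0575 0.1027] rot [-180.   -0.    0.] F [-0.5  0.8 -0.6] w 0.0555 q6 1.08
(0.5195, 0.057, 0.098, 0) -> [0.001  0.0017 0.0157] [-0.0002 -0.0006  0.0001]
t 7.8 pos [0.5192 0.0575 0.1027] rot [-180.   -0.    0.] F [-0.4 -0.  -0.1] w 0.0555 q6 1.08
(0.5195, 0.057, 0.098, 0) -> [0.0011 0.0016 0.0156] [-0.0002 -0.0005  0.0001]
t 7.8 pos [0.5191 0.0574 0.1026] rot [-180.   -0.    0.] F [ 0.6  0.5 -0.6] w 0.0549 q6 1.08
(0.5195, 0.057, 0.098, 0) -> [0.0012 0.0015 0.0154] [-0.0002 -0.0004  0.    ]
```

```bash
python3 -m inch '1 0 0 .004 0 0 0;1 0 0 .008 0 0 0;1 0 0 .011 0 0 0;1 0 0 .011 0 0 0;1 0 0 .011 0 0 0'; python3 -m inch '1 0 0 .002 0 0 0;1 0 0 .004 0 0 0;1 0 0 .004 0 0 0;1 0 0 .004 0 0 0';python3 -c "
from h import *
for i in range(3):
  arm.grab_frame('top'); plan((.5195,.057,.098,0))"
```

```text
t: 8.3
eef_pos: [0.519, 0.0574, 0.099]
ee_rot: [3.142, 0.0, 0.0]
force: [0.6, -0.3, -1.5]
width: 0.0556
t: 8.7
eef_pos: [0.5193, 0.0575, 0.0981]
ee_rot: [-3.141, -0.001, 0.0]
force: [0.2, 0.7, 2.8]
width: 0.0552
t 8.8 pos [0.5193 0.0574 0.0981] rot [-180.   -0.    0.] F [1.1 0.9 3.2] w 0.0549 q6 1.08
(0.5195, 0.057, 0.098, 0) -> [0.0008 0.0014 0.0003] [-0.0001 -0.0005  0.0001]
t 8.8 pos [0.5193 0.0575 0.0981] rot [-180.   -0.    0.] F [0.7 0.9 3.3] w 0.0552 q6 1.08
(0.5195, 0.057, 0.098, 0) -> [0.0007 0.0016 0.0004] [-0.0002 -0.0006  0.0001]
t 8.8 pos [0.5193 0.0575 0.0981] rot [-180.   -0.    0.] F [0.9 0.2 3. ] w 0.0556 q6 1.08
(0.5195, 0.057, 0.098, 0) -> [0.0007 0.0016 0.0004] [-0.0002 -0.0006  0.0002]
```

Contact of 3 N at the expected seating height, so I'm releasing.

```bash
python3 -m inch '.25 0 0 0 0 0 0;.1 0 0 0 0 0 0;0 0 0 0 0 0 0;0 0 0 0 0 0 0;0 0 0 0 0 0 0'; python3 -m inch '0 0 0 -.05 0 0 0;0 0 0 -.15 0 0 0;0 0 0 -.3 0 0 0;0 0 0 -.4 0 0 0;0 0 .3 -.4 0 0 0;0 -.1 .5 -.4 0 0 0;0 -.2 .64 -.4 0 0 0;0 -.25 .64 -.4 0 0 0;0 -.25 .64 -.4 0 0 0;0 -.25 .64 -.4 0 0 0'; python3 -c "
from h import *
F={n:arm.grab_frame(n) for n in ('top','scene')}
cv2.imwrite('pics/s3.png',cv2.resize(F['scene']['img'][130:330,100:400],None,fx=2.5,fy=2.5)[:,:,::-1])
for n,f in F.items():
  w=cloud(f).reshape(-1,3);w=w[np.hypot(w[:,0]-.5195,w[:,1]-.057)<.05];h=np.percentile(w[:,2],99);e=w[(w[:,2]>h-.006)];print(n,h,circ(e[:,:2]))
plan((.443,-.1346,.15,0),(.443,-.1346,.079,0))"
```

```text
t: 9.35
eef_pos: [0.5189, 0.0573, 0.0977]
ee_rot: [3.141, 0.0, 0.0]
force: [0.1, -0.3, 0.0]
width: 0.086
t: 10.35
eef_pos: [0.4429, -0.1359, 0.2182]
ee_rot: [-3.141, -0.001, -0.003]
force: [0.3, 0.5, 0.1]
width: 0.088
top 0.010206596470947333 [0.51343315 0.0614373  0.04848745]
scene 0.1327472925852781 [0.51901146 0.05717621 0.0266048 ]
t 10.4 pos [ 0.4445 -0.1345  0.2181] rot [-1.8e+02 -1.0e-01 -0.0e+00] F [-0.2  0.2 -0.1] w 0.088 q6 1.44
(0.443, -0.1346, 0.15, 0) -> [-0.0052  0.0003  0.2271] [-0.0001 -0.0009 -0.0006]
(0.443, -0.1346, 0.079, 0) -> [-5.400e-03  3.000e-04  4.638e-01] [-0.0001 -0.0009 -0.0006]
```

View pics/s3.png

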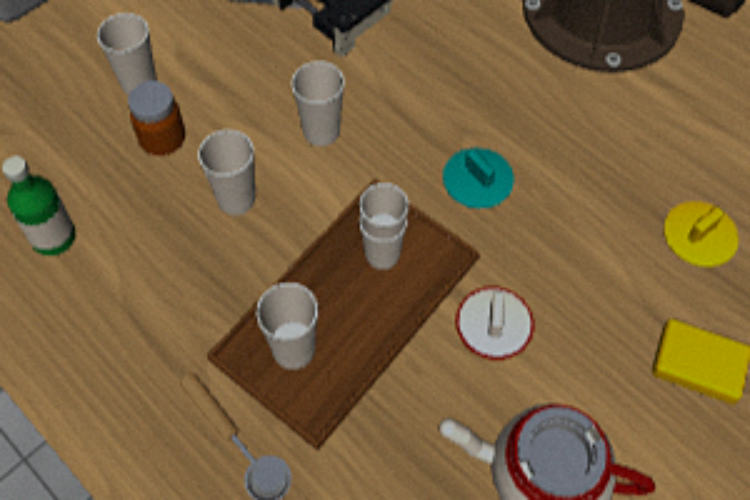

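Short stack seated (height about 129 mm after the 3 mm depth bias). Next is tall tumbler C.

```bash
python3 -m inch '0 -.004 0 .1 0 0 0;0 -.004 0 .2 0 0 0;0 -.004 0 .3 0 0 0;0 -.004 0 .4 0 0 0;0 -.004 0 .464 0 0 0;0 -.004 0 .464 0 0 0;0 -.004 0 .464 0 0 0' 8;  python3 -m inch '.3 0 0 0 0 0 0;.6 0 0 0 0 0 0;1 0 0 0 0 0 0;1 0 0 0 0 0 0;1 0 0 0 0 0 0;1 0 0 0 0 0 0' 8; python3 -c "
from h import *
plan((.6824,.0718,.23,0))"
```

```text
t: 11.15
eef_pos: [0.4437, -0.1339, 0.0788]
ee_rot: [3.141, 0.001, 0.002]
force: [1.0, 1.1, 0.4]
width: 0.0876
t: 11.75
eef_pos: [0.4435, -0.1347, 0.0793]
ee_rot: [3.141, -0.001, 0.0]
force: [0.4, -0.1, 5.7]
width: 0.0654
t 11.8 pos [ 0.4435 -0.1347  0.0793] rot [ 1.8e+02 -1.0e-01  0.0e+00] F [ 0.4 -0.1  5.7] w 0.0654 q6 1.44
(0.6824, 0.0718, 0.23, 0) -> [ 0.7973 -0.6882 -0.5012] [ 0.0002 -0.0014  0.0002]
```

```bash
python3 -m inch '1 0 0 -.05 0 0 0;1 0 0 -.15 0 0 0;1 0 0 -.3 0 0 0;1 0 0 -.45 0 0 0;1 .05 -.03 -.57 0 0 0;1 .15 -.12 -.57 0 0 0;1 .27 -.23 -.57 0 0 0;1 .39 -.33 -.57 0 0 0;1 .51 -.43 -.57 0 0 0;1 .63 -.53 -.57 0 0 0;1 .72 -.62 -.57 0 0 0;1 .79 -.68 -.57 0 0 0'; python3 -m inch '1 0 0 0 0 0 0;1 0 0 0 0 0 0;1 0 0 0 0 0 0'; python3 -c "
from h import *
plan((.6820,.0718,.205,0),(.6820,.0718,.131,0))"
```

```text
t: 12.95
eef_pos: [0.6808, 0.0714, 0.2481]
ee_rot: [3.141, 0.002, 0.001]
force: [-0.5, -0.7, -0.2]
width: 0.0655
t: 13.25
eef_pos: [0.6792, 0.069, 0.2493]
ee_rot: [3.141, 0.001, -0.0]
force: [-0.5, -0.4, -0.4]
width: 0.0651
t 13.2 pos [0.6792 0.069  0.2493] rot [ 1.8e+02  1.0e-01 -0.0e+00] F [-0.5 -0.4 -0.4] w 0.0651 q6 1.18
(0.682, 0.0718, 0.205, 0) -> [ 0.0096 -0.0095  0.1476] [ 0.0002  0.0009 -0.0003]
(0.682, 0.0718, 0.131, 0) -> [ 0.0099 -0.0096  0.3943] [ 0.0002  0.0009 -0.0003]
```

```bash
python3 -m inch '1 .01 -.0095 .05 0 0 0;1 .01 -.0095 .1 0 0 0;1 .01 -.0095 .148 0 0 0;1 .01 -.0095 .148 0 0 0;1 .01 -.0095 .148 0 0 0'; python3 -c "
from h import *
f=arm.grab_frame('scene');cv2.imwrite('pics/s4.png',cv2.resize(f['img'][150:300,150:350],None,fx=3,fy=3,interpolation=cv2.INTER_CUBIC)[:,:,::-1])
f=arm.grab_frame('top');cv2.imwrite('pics/t4.png',cv2.resize(f['img'][30:180,150:350],None,fx=3,fy=3,interpolation=cv2.INTER_CUBIC)[:,:,::-1])
plan((.6820,.0718,.131,0))"
```

```text
t: 13.75
eef_pos: [0.6826, 0.0719, 0.205]
ee_rot: [3.141, 0.001, -0.0]
force: [-0.7, -0.2, -0.7]
width: 0.0655
t 13.8 pos [0.6832 0.0722 0.2061] rot [-1.8e+02 -1.0e-01  0.0e+00] F [-0.2  0.5 -1.1] w 0.0656 q6 1.18
(0.682, 0.0718, 0.131, 0) -> [-0.0044  0.0013  0.2502] [-0.0001 -0.0011  0.    ]
```

View pics/s4.png

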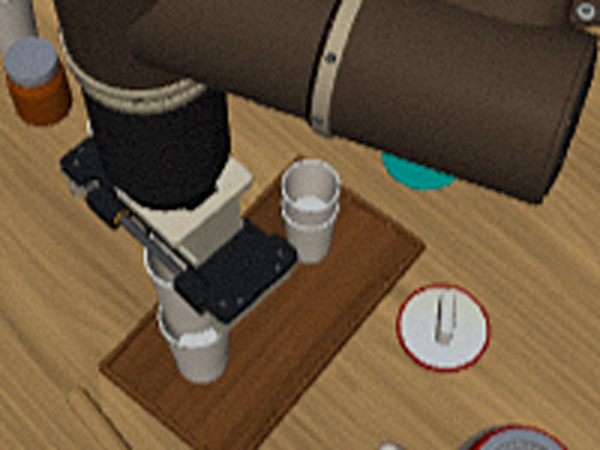

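View pics/t4.png

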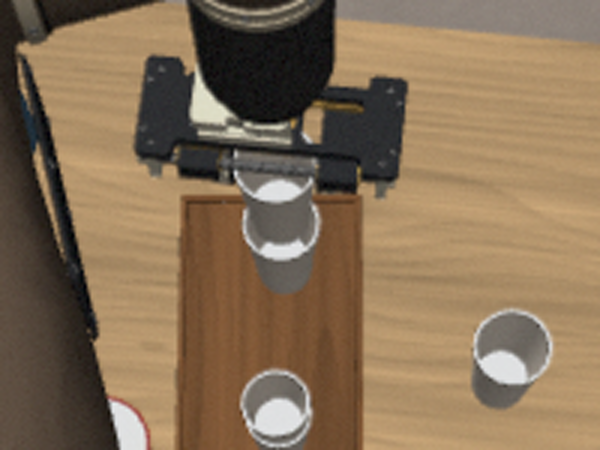

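Aligned (held tumbler concentric above tall0). The lid has also shifted: (305,248) before, (298,259) now in scene, so I'll remeasure it later.

```bash
python3 -m inch '1 -.002 0 .05 0 0 0;1 -.002 0 .1 0 0 0;1 -.002 0 .15 0 0 0;1 -.002 0 .19 0 0 0;1 -.002 0 .22 0 0 0;1 -.002 0 .242 0 0 0;1 -.002 0 .25 0 0 0;1 -.002 0 .25 0 0 0;1 -.002 0 .25 0 0 0;1 -.002 0 .25 0 0 0'; python3 -c "
from h import *
for i in range(3):
  arm.grab_frame('top'); plan((.6820,.0718,.125,0))"
```

```text
t: 14.85
eef_pos: [0.6825, 0.0723, 0.1309]
ee_rot: [-3.141, -0.001, 0.0]
force: [0.5, 0.2, -0.3]
width: 0.0656
t 14.9 pos [0.6825 0.0723 0.1309] rot [-1.8e+02 -1.0e-01  0.0e+00] F [ 0.8 -0.1 -0. ] w 0.0652 q6 1.18
(0.682, 0.0718, 0.125, 0) -> [-0.0017  0.0017  0.0196] [-0.0003 -0.0009  0.0001]
t 14.9 pos [0.6824 0.0723 0.1308] rot [-180.   -0.    0.] F [ 0.  -0.2 -1.1] w 0.0654 q6 1.18
(0.682, 0.0718, 0.125, 0) -> [-0.0015  0.0015  0.0193] [-0.0002 -0.0007  0.0001]
t 15.0 pos [0.6824 0.0723 0.1307] rot [-180.   -0.    0.] F [-0.7 -0.8  0.1] w 0.0654 q6 1.18
(0.682, 0.0718, 0.125, 0) -> [-0.0013  0.0016  0.0191] [-0.0002 -0.0006  0.0001]
```

```bash
python3 -m inch '1 0 0 .005 0 0 0;1 0 0 .01 0 0 0;1 0 0 .013 0 0 0;1 0 0 .013 0 0 0;1 0 0 .013 0 0 0'; python3 -m inch '1 0 0 .002 0 0 0;1 0 0 .0035 0 0 0;1 0 0 .0035 0 0 0;1 0 0 .0035 0 0 0';python3 -c "
from h import *
for i in range(3):
  arm.grab_frame('top'); plan((.6820,.0718,.125,0))"
```

```text
t: 15.5
eef_pos: [0.6828, 0.0722, 0.1271]
ee_rot: [-3.142, -0.001, 0.0]
force: [-0.4, -1.4, 4.7]
width: 0.065
t: 15.9
eef_pos: [0.6832, 0.0722, 0.1269]
ee_rot: [3.142, -0.002, 0.0]
force: [-0.5, -1.2, 8.6]
width: 0.0657
t 15.9 pos [0.6832 0.0722 0.1269] rot [-1.8e+02 -1.0e-01  0.0e+00] F [-0.1 -2.3  7.8] w 0.0651 q6 1.18
(0.682, 0.0718, 0.125, 0) -> [-0.004   0.0013  0.0062] [-0.     -0.0024  0.0004]
t 16.0 pos [0.6832 0.0722 0.1269] rot [-1.8e+02 -1.0e-01  0.0e+00] F [-0.4 -1.5  9.3] w 0.0655 q6 1.18
(0.682, 0.0718, 0.125, 0) -> [-0.0039  0.0012  0.0062] [-0.     -0.0024  0.0005]
t 16.1 pos [0.6832 0.0721 0.1268] rot [ 1.8e+02 -1.0e-01  0.0e+00] F [ 0.  -1.3  8.5] w 0.0653 q6 1.18
(0.682, 0.0718, 0.125, 0) -> [-0.0039  0.0011  0.0061] [ 0.     -0.0023  0.0004]
```

```bash
python3 -m inch '1 0 0 -.004 0 0 0;1 -.002 .003 -.004 0 0 0;1 -.002 .003 -.004 0 0 0;1 -.002 .003 -.004 0 0 0';python3 -c "
from h import *
for i in range(3):
  arm.grab_frame('top'); plan((.6820,.0718,.125,0))
f=arm.grab_frame('scene');cv2.imwrite('pics/s5.png',cv2.resize(f['img'][180:300,150:310],None,fx=4,fy=4,interpolation=cv2.INTER_CUBIC)[:,:,::-1])"
```

```text
t: 16.45
eef_pos: [0.6822, 0.0718, 0.127]
ee_rot: [-3.141, -0.001, 0.0]
force: [1.0, 1.5, 4.6]
width: 0.0653
t 16.5 pos [0.6822 0.0718 0.127 ] rot [-1.8e+02 -1.0e-01  0.0e+00] F [0.9 0.7 6.1] w 0.0653 q6 1.18
(0.682, 0.0718, 0.125, 0) -> [-0.0007 -0.0001  0.0066] [-0.0006 -0.0013  0.0003]
t 16.6 pos [0.6822 0.0718 0.127 ] rot [-1.8e+02 -1.0e-01  0.0e+00] F [0.6 1.  5.2] w 0.0655 q6 1.18
(0.682, 0.0718, 0.125, 0) -> [-0.0007 -0.0001  0.0066] [-0.0006 -0.0014  0.0003]
t 16.6 pos [0.6822 0.0718 0.127 ] rot [-1.8e+02 -1.0e-01  0.0e+00] F [1.4 1.5 5. ] w 0.0654 q6 1.18
(0.682, 0.0718, 0.125, 0) -> [-0.0007 -0.0001  0.0066] [-0.0005 -0.0013  0.0003]
```

View pics/s5.png

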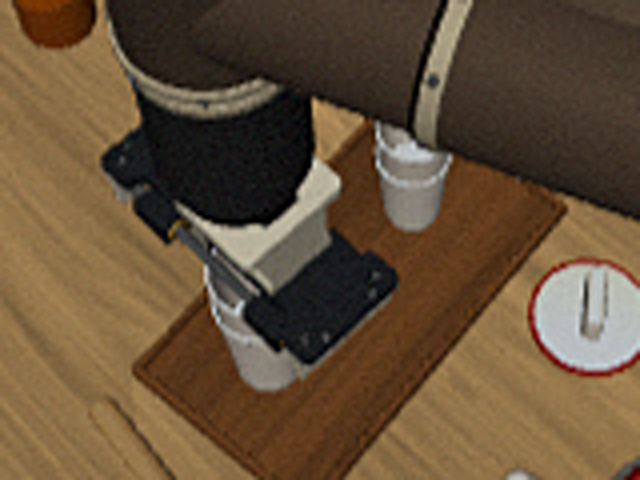

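```bash
python3 -m inch '1 0 -.001 -.003 0 0 0;1 0 -.001 -.003 0 0 0;1 0 -.001 -.003 0 0 0'; python3 -m inch '.25 0 0 0 0 0 0;.1 0 0 0 0 0 0;0 0 0 0 0 0 0;0 0 0 0 0 0 0;0 0 0 0 0 0 0';python3 -c "
from h import *
plan((.6820,.0718,.22,0))"; python3 -m inch '0 0 0 -.05 0 0 0;0 0 0 -.15 0 0 0;0 0 0 -.25 0 0 0;0 0 .1 -.3 0 0 0;0 -.03 .3 -.3 0 0 0;0 -.1 .45 -.3 0 0 0;0 -.2 .6 -.3 0 0 0;0 -.29 .693 -.3 0 0 0;0 -.29 .693 -.3 0 0 0;0 -.29 .693 -.3 0 0 0'; python3 -c "
from h import *
F={n:arm.grab_frame(n) for n in ('top','scene')}
cv2.imwrite('pics/s6.png',cv2.resize(F['scene']['img'][180:330,130:330],None,fx=3.5,fy=3.5)[:,:,::-1])
f=F['scene']
w=cloud(f).reshape(-1,3)
for c in ((.682,.0718),(.5195,.057)):
  e=w[np.hypot(w[:,0]-c[0],w[:,1]-c[1])<.05];h=np.nanpercentile(e[:,2],99);e=e[(e[:,2]>h-.006)];print(h,circ(e[:,:2]))
plan((.594,-.1355,.15,0),(.594,-.1355,.079,0))"
```

```text
t: 16.95
eef_pos: [0.6815, 0.0718, 0.1271]
ee_rot: [-3.141, 0.0, 0.0]
force: [0.4, 0.5, 2.1]
width: 0.0652
t: 17.45
eef_pos: [0.6814, 0.0715, 0.1271]
ee_rot: [3.141, 0.001, -0.0]
force: [0.2, -0.1, 0.0]
width: 0.0865
t 17.4 pos [0.6814 0.0715 0.1271] rot [180.   0.  -0.] F [ 0.2 -0.1  0. ] w 0.0865 q6 1.18
(0.682, 0.0718, 0.22, 0) -> [ 0.0019 -0.001  -0.3097] [ 0.0002  0.0006 -0.0001]
t: 18.45
eef_pos: [0.5942, -0.1376, 0.2192]
ee_rot: [3.142, -0.002, -0.002]
force: [0.2, 0.4, 0.0]
width: 0.0878
0.16050056156523876 [0.6821181  0.07155749 0.03176981]
0.6922545618658618 [0.96476798 0.1310668  0.49374859]
t 18.6 pos [ 0.5952 -0.136   0.2184] rot [-1.8e+02 -1.0e-01  0.0e+00] F [ 0.6 -0.3  0.1] w 0.0876 q6 1.48
(0.594, -0.1355, 0.15, 0) -> [-0.0045 -0.0018  0.228 ] [-0.0001 -0.0014  0.    ]
(0.594, -0.1355, 0.079, 0) -> [-0.0048 -0.0017  0.4646] [-0.0001 -0.0014  0.    ]
```

View pics/s6.png

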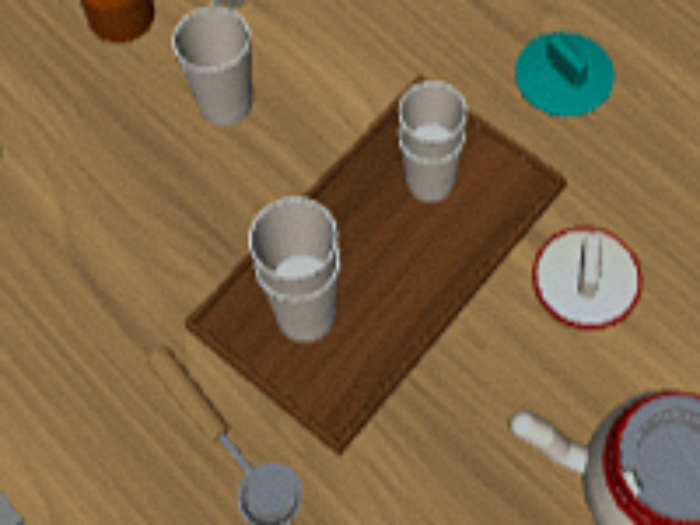

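```bash
python3 -m inch '0 -.004 -.002 .1 0 0 0;0 -.004 -.002 .2 0 0 0;0 -.004 -.002 .3 0 0 0;0 -.004 -.002 .4 0 0 0;0 -.004 -.002 .464 0 0 0;0 -.004 -.002 .464 0 0 0;0 -.004 -.002 .464 0 0 0' 8;  python3 -m inch '.3 0 0 0 0 0 0;.6 0 0 0 0 0 0;1 0 0 0 0 0 0;1 0 0 0 0 0 0;1 0 0 0 0 0 0;1 0 0 0 0 0 0' 8; python3 -c "
from h import *
plan((.6820,.0718,.27,0))"
```

```text
t: 19.25
eef_pos: [0.5943, -0.1349, 0.0784]
ee_rot: [3.141, 0.0, 0.002]
force: [0.8, -0.1, 0.5]
width: 0.0873
t: 19.85
eef_pos: [0.594, -0.1359, 0.0791]
ee_rot: [3.141, -0.002, 0.0]
force: [-0.2, -1.0, 5.7]
width: 0.0654
t 19.9 pos [ 0.594  -0.1359  0.0791] rot [ 1.8e+02 -1.0e-01  0.0e+00] F [-0.2 -1.   5.7] w 0.0654 q6 1.48
(0.682, 0.0718, 0.27, 0) -> [ 0.2944 -0.692  -0.6362] [ 0.0003 -0.0014  0.0002]
```

```bash
python3 -m inch '1 0 0 -.05 0 0 0;1 0 0 -.15 0 0 0;1 0 0 -.3 0 0 0;1 0 0 -.45 0 0 0;1 0 0 -.58 0 0 0;1 .02 -.05 -.67 0 0 0;1 .06 -.15 -.67 0 0 0;1 .1 -.27 -.67 0 0 0;1 .15 -.4 -.67 0 0 0;1 .2 -.53 -.67 0 0 0;1 .27 -.64 -.67 0 0 0;1 .294 -.69 -.67 0 0 0'; python3 -m inch '1 0 0 0 0 0 0;1 0 0 0 0 0 0;1 0 0 0 0 0 0'; python3 -c "
from h import *
f=arm.grab_frame('scene');cv2.imwrite('pics/s7.png',cv2.resize(f['img'][130:300,120:320],None,fx=3,fy=3,interpolation=cv2.INTER_CUBIC)[:,:,::-1])
plan((.6820,.0716,.250,0),(.6820,.0716,.171,0))"
```

```text
t: 21.05
eef_pos: [0.6823, 0.0743, 0.2776]
ee_rot: [-3.142, 0.002, 0.002]
force: [0.5, 0.1, -1.1]
width: 0.0656
t: 21.35
eef_pos: [0.6812, 0.0705, 0.2791]
ee_rot: [3.141, 0.0, -0.001]
force: [0.6, -0.5, -0.5]
width: 0.0654
t 21.4 pos [0.6812 0.0703 0.2794] rot [ 1.8e+02  0.0e+00 -1.0e-01] F [-0.4  0.1 -1.6] w 0.0654 q6 1.18
(0.682, 0.0716, 0.25, 0) -> [ 0.0026 -0.0044  0.098 ] [ 0.     0.    -0.001]
(0.682, 0.0716, 0.171, 0) -> [ 0.0026 -0.0044  0.3613] [ 0.     0.    -0.001]
```

View pics/s7.png

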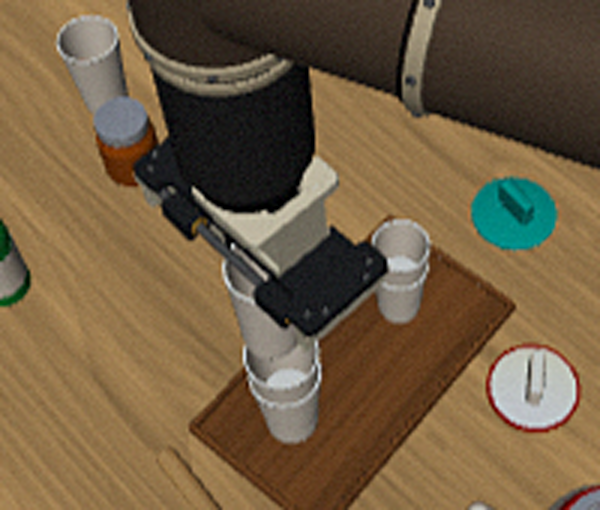

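Clear and over the stack. Lowering to 6 mm above the seat.

```bash
python3 -m inch '1 .0026 -.0044 .05 0 0 0;1 .0026 -.0044 .11 0 0 0;1 .0026 -.0044 .17 0 0 0;1 .0026 -.0044 .22 0 0 0;1 .0026 -.0044 .27 0 0 0;1 .0026 -.0044 .31 0 0 0;1 .0026 -.0044 .34 0 0 0;1 .0026 -.0044 .356 0 0 0;1 .0026 -.0044 .356 0 0 0;1 .0026 -.0044 .356 0 0 0'; python3 -c "
from h import *
for i in range(3):
  arm.grab_frame('top'); plan((.6820,.0716,.167,0))"
```

```text
t: 22.4
eef_pos: [0.6827, 0.0726, 0.1729]
ee_rot: [3.142, -0.001, 0.0]
force: [0.1, -0.6, -0.9]
width: 0.0654
t 22.4 pos [0.6828 0.0727 0.1731] rot [-1.8e+02 -1.0e-01  0.0e+00] F [-0.4 -0.4 -2.2] w 0.0652 q6 1.18
(0.682, 0.0716, 0.167, 0) -> [-0.0026  0.0037  0.0202] [-0.0001 -0.0009  0.0001]
t 22.5 pos [0.6828 0.0727 0.1732] rot [-1.8e+02 -1.0e-01  0.0e+00] F [-0.3 -1.  -0.4] w 0.0656 q6 1.18
(0.682, 0.0716, 0.167, 0) -> [-0.0026  0.0038  0.0206] [-0.0002 -0.0011  0.0001]
t 22.6 pos [0.6827 0.0727 0.1731] rot [-1.8e+02 -1.0e-01  0.0e+00] F [-0.   0.1 -1.4] w 0.0652 q6 1.18
(0.682, 0.0716, 0.167, 0) -> [-0.0024  0.0038  0.0205] [-0.0003 -0.001   0.0001]
```

```bash
python3 -m inch '1 -.002 .002 .005 0 0 0;1 -.002 .002 .01 0 0 0;1 -.002 .002 .014 0 0 0;1 -.002 .002 .014 0 0 0;1 -.002 .002 .014 0 0 0'; python3 -c "
from h import *
for i in range(3):
  arm.grab_frame('top'); plan((.6820,.0716,.167,0))"
```

```text
t: 23.05
eef_pos: [0.6819, 0.0721, 0.1683]
ee_rot: [-3.142, -0.0, 0.0]
force: [-0.1, -1.3, -0.3]
width: 0.0655
t 23.1 pos [0.6819 0.072  0.1683] rot [180.  -0.   0.] F [ 1.  -0.4  0.2] w 0.0654 q6 1.18
(0.682, 0.0716, 0.167, 0) -> [0.0005 0.0015 0.0042] [ 0.     -0.0001  0.    ]
t 23.1 pos [0.6818 0.0721 0.1682] rot [180.  -0.   0.] F [ 0.  -1.2 -0.9] w 0.0655 q6 1.18
(0.682, 0.0716, 0.167, 0) -> [0.0005 0.0016 0.0041] [ 0.     -0.0001  0.0001]
t 23.2 pos [0.6819 0.0721 0.1682] rot [-180.   -0.    0.] F [0.7 0.2 0. ] w 0.0654 q6 1.18
(0.682, 0.0716, 0.167, 0) -> [0.0005 0.0016 0.0042] [-0.     -0.0001  0.0001]
```

```bash
python3 -m inch '1 0 0 .002 0 0 0;1 0 0 .004 0 0 0;1 0 0 .004 0 0 0;1 0 0 .004 0 0 0'; python3 -c "
from h import *
for i in range(3):
  arm.grab_frame('top'); plan((.6820,.0716,.167,0))"
```

```text
t: 23.6
eef_pos: [0.6823, 0.0721, 0.1678]
ee_rot: [-3.142, -0.001, 0.0]
force: [-1.0, -1.5, 5.6]
width: 0.0652
t 23.6 pos [0.6823 0.0721 0.1678] rot [-1.8e+02 -1.0e-01  0.0e+00] F [ 0.  -1.1  5.3] w 0.0652 q6 1.18
(0.682, 0.0716, 0.167, 0) -> [-0.001   0.0016  0.0025] [-0.0001 -0.0013  0.0002]
t 23.7 pos [0.6823 0.0721 0.1678] rot [-1.8e+02 -1.0e-01  0.0e+00] F [0.5 0.8 5.7] w 0.0654 q6 1.18
(0.682, 0.0716, 0.167, 0) -> [-0.001   0.0017  0.0025] [-0.0001 -0.0013  0.0002]
t 23.8 pos [0.6823 0.072  0.1678] rot [-1.8e+02 -1.0e-01  0.0e+00] F [-0.2 -0.5  5.4] w 0.0656 q6 1.18
(0.682, 0.0716, 0.167, 0) -> [-0.0009  0.0015  0.0026] [-0.0001 -0.0013  0.0002]
```

```bash
python3 -m inch '1 0 0 -.003 0 0 0;1 0 0 -.003 0 0 0;1 0 0 -.003 0 0 0'; python3 -m inch '.25 0 0 0 0 0 0;.1 0 0 0 0 0 0;0 0 0 0 0 0 0;0 0 0 0 0 0 0;0 0 0 0 0 0 0'; python3 -m inch '0 0 0 -.05 0 0 0;0 0 0 -.15 0 0 0;0 0 .05 -.22 0 0 0;0 0 .2 -.22 0 0 0;0 -.1 .35 -.22 0 0 0;0 -.15 .5 -.22 0 0 0;0 -.2 .65 -.22 0 0 0;0 -.3 .8 -.22 0 0 0;0 -.38 .95 -.22 0 0 0;0 -.38 1 -.22 0 0 0;0 -.38 1 -.22 0 0 0'; python3 -c "
from h import *
f=arm.grab_frame('scene')
cv2.imwrite('pics/s8.png',cv2.resize(f['img'][130:330,100:340],None,fx=3,fy=3)[:,:,::-1])
w=cloud(f).reshape(-1,3)
e=w[np.hypot(w[:,0]-.682,w[:,1]-.0718)<.05];h=np.nanpercentile(e[:,2],99);e=e[(e[:,2]>h-.006)];print(h,circ(e[:,:2]))
g=arm.grab_frame('top');w=cloud(g)[115:215,335:440].reshape(-1,3)
e=w[(w[:,2]>.05)&(w[:,1]>-.34)&(w[:,2]<.13)];print('jar',np.nanmin(e,0),np.nanmax(e,0))
e=w[(w[:,2]>.1)&(w[:,1]<-.34)&(w[:,2]<.13)];print('B',circ(e[:,:2]))
plan((.5675,-.3748,.2,0),(.5675,-.3748,.079,0))"
```

```text
t: 24.05
eef_pos: [0.6818, 0.0721, 0.1678]
ee_rot: [-3.142, -0.0, 0.0]
force: [-0.0, -1.0, 2.3]
width: 0.0653
t: 24.55
eef_pos: [0.6816, 0.072, 0.1675]
ee_rot: [3.141, 0.001, -0.0]
force: [0.0, -0.7, -0.3]
width: 0.0868
t: 25.65
eef_pos: [0.567, -0.2306, 0.2355]
ee_rot: [3.141, -0.002, -0.003]
force: [0.4, 0.2, -0.7]
width: 0.0874
0.20092708972099865 [0.682004   0.07181871 0.03191981]
jar [ 0.57097409 -0.30621381  0.0500089 ] [ 0.62977763 -0.24697437  0.09663061]
B [ 0.56798441 -0.37390301  0.0315552 ]
t 25.8 pos [ 0.5679 -0.2283  0.2349] rot [ 1.8e+02 -1.0e-01 -1.0e-01] F [-0.3 -0.5 -0.1] w 0.0879 q6 1.63
(0.5675, -0.3748, 0.2, 0) -> [-0.001   0.4883  0.1164] [ 0.0001 -0.0011 -0.0011]
(0.5675, -0.3748, 0.079, 0) -> [-0.0015  0.4883  0.5197] [ 0.0001 -0.0011 -0.0011]
```

View pics/s8.png

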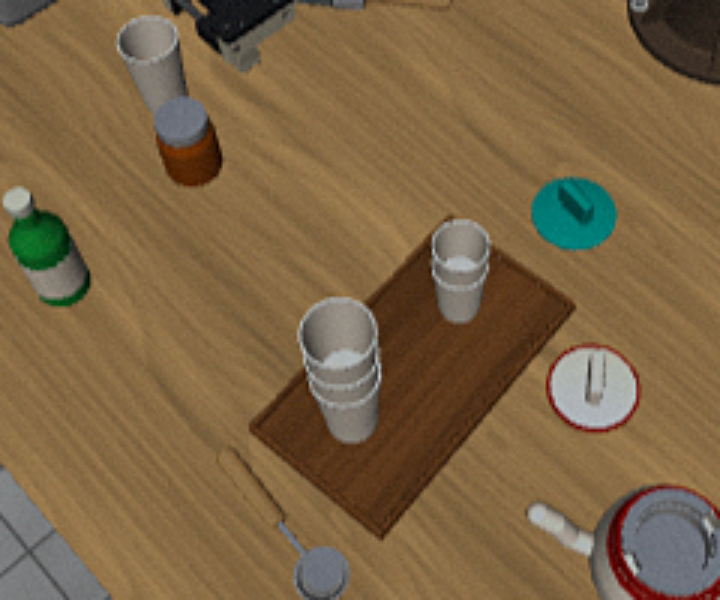

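```bash
python3 -m inch '0 0 .15 0 0 0 -.1;0 0 .3 0 0 0 -.25;0 0 .42 0 0 0 -.38;0 -.001 .488 .05 0 0 -.5;0 -.001 .488 .12 0 0 -.5;0 -.001 .488 .12 0 0 -.5;0 -.001 .488 .12 0 0 -.5' 8;  python3 -c "
from h import *
s=arm.get_state();f=arm.grab_frame('wrist');cv2.imwrite('pics/w9.png',f['img'][:,:,::-1])
plan((.5675,-.3745,.079,30))"
```

```text
t: 26.45
eef_pos: [0.5681, -0.3734, 0.1981]
ee_rot: [-3.141, 0.001, 0.525]
force: [0.5, -0.3, 0.1]
width: 0.0877
t 26.5 pos [ 0.5685 -0.3735  0.1991] rot [179.9  -0.   30.1] F [ 0.5 -0.  -0.2] w 0.0877 q6 2.39
(0.5675, -0.3745, 0.079, 30) -> [-0.0047  0.0006  0.4002] [ 0.0009 -0.0003  0.0013]
```

View pics/w9.png

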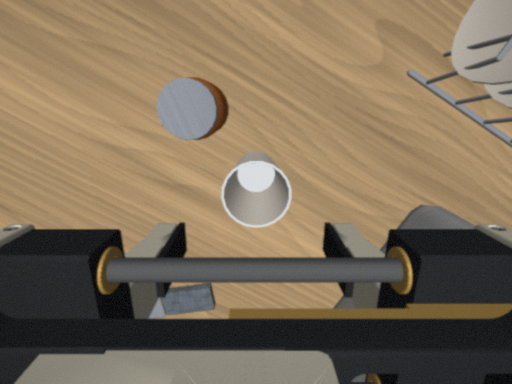

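Tumbler B at (256,190) is centred between the fingers, with the jar clear at (190,108) and the spatula under the left jaw line.

```bash
python3 -m inch '0 -.003 0 .1 0 0 0;0 -.003 0 .2 0 0 0;0 -.003 0 .3 0 0 0;0 -.003 0 .36 0 0 0;0 -.003 0 .4 0 0 0;0 -.003 0 .4 0 0 0;0 -.003 0 .4 0 0 0' 8;  python3 -m inch '.3 0 0 0 0 0 0;.6 0 0 0 0 0 0;1 0 0 0 0 0 0;1 0 0 0 0 0 0;1 0 0 0 0 0 0;1 0 0 0 0 0 0' 8; python3 -c "
from h import *
plan((.6820,-.15,.32,0))"
```

```text
t: 27.2
eef_pos: [0.5678, -0.3748, 0.0794]
ee_rot: [3.14, -0.001, 0.524]
force: [0.1, -0.1, 1.2]
width: 0.0876
t: 27.8
eef_pos: [0.5672, -0.3751, 0.0786]
ee_rot: [3.14, -0.001, 0.524]
force: [0.1, -0.2, 3.9]
width: 0.0655
t 27.8 pos [ 0.5672 -0.3751  0.0786] rot [179.9  -0.   30. ] F [ 0.1 -0.2  3.9] w 0.0655 q6 2.39
(0.682, -0.15, 0.32, 0) -> [ 0.7072 -0.4574 -0.8049] [ 0.0009 -0.0008  0.5002]
```

```bash
python3 -m inch '1 0 0 -.05 0 0 0;1 0 0 -.15 0 0 0;1 0 0 -.3 0 0 0;1 0 0 -.45 0 0 0;1 0 0 -.6 0 0 0;1 .06 -.04 -.72 0 0 .06;1 .18 -.12 -.8 0 0 .15;1 .32 -.2 -.8 0 0 .25;1 .46 -.3 -.8 0 0 .35;1 .6 -.39 -.8 0 0 .45;1 .7 -.457 -.8 0 0 .5;1 .7 -.457 -.8 0 0 .5'; python3 -c "
from h import *
plan((.6818,.0718,.32,0))"
```

```text
t: 29.0
eef_pos: [0.6813, -0.1464, 0.3176]
ee_rot: [-3.141, 0.001, 0.003]
force: [0.6, -0.9, -0.6]
width: 0.0656
t 29.0 pos [ 0.6813 -0.1464  0.3176] rot [-1.799e+02  1.000e-01  2.000e-01] F [ 0.6 -0.9 -0.6] w 0.0656 q6 1.51
(0.6818, 0.0718, 0.32, 0) -> [ 0.0036 -0.7274 -0.0074] [-0.0009  0.0009  0.0026]
```

```bash
python3 -m inch '1 .0036 -.08 0 0 0 0;1 .0036 -.2 0 0 0 0;1 .0036 -.32 0 0 0 0;1 .0036 -.44 0 0 0 0;1 .0036 -.56 0 0 0 0;1 .0036 -.65 0 0 0 0;1 .0036 -.71 0 0 0 0;1 .0036 -.727 0 0 0 0;1 .0036 -.727 0 0 0 0;1 .0036 -.727 0 0 0 0'; python3 -c "
from h import *
f=arm.grab_frame('scene');cv2.imwrite('pics/s10.png',cv2.resize(f['img'][110:300,120:320],None,fx=3,fy=3,interpolation=cv2.INTER_CUBIC)[:,:,::-1])
plan((.6820,.0718,.215,0))"
```

```text
t: 30.0
eef_pos: [0.6811, 0.066, 0.318]
ee_rot: [3.141, 0.0, -0.001]
force: [0.1, 0.8, -0.9]
width: 0.0658
t 30.1 pos [0.6811 0.0659 0.318 ] rot [ 1.8e+02  0.0e+00 -1.0e-01] F [-0.3  0.2 -1. ] w 0.0658 q6 1.19
(0.682, 0.0718, 0.215, 0) -> [ 0.0031 -0.0197  0.3434] [ 0.0001  0.0001 -0.0009]
```

View pics/s10.png

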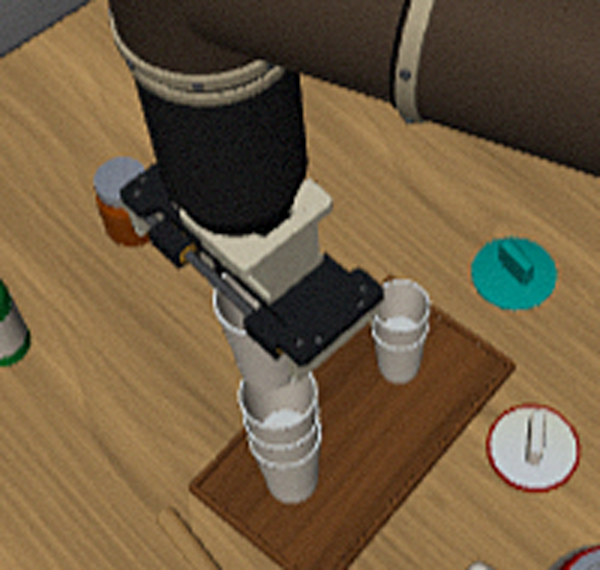

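```bash
python3 -m inch '1 .003 -.0195 .03 0 0 0;1 .003 -.0195 .06 0 0 0;1 .003 -.0195 .1 0 0 0;1 .003 -.0195 .15 0 0 0;1 .003 -.0195 .2 0 0 0;1 .003 -.0195 .25 0 0 0;1 .003 -.0195 .29 0 0 0;1 .003 -.0195 .32 0 0 0;1 .003 -.0195 .34 0 0 0;1 .003 -.0195 .34 0 0 0;1 .003 -.0195 .34 0 0 0'; python3 -c "
from h import *
for i in range(3):
  arm.grab_frame('top'); plan((.6820,.0718,.207,0))"
```

```text
t: 31.15
eef_pos: [0.6823, 0.0729, 0.2163]
ee_rot: [3.142, -0.001, 0.0]
force: [0.1, 0.2, -0.1]
width: 0.0654
t 31.2 pos [0.6824 0.0729 0.2167] rot [-1.8e+02 -1.0e-01  0.0e+00] F [ 0.5 -0.2 -1. ] w 0.0659 q6 1.18
(0.682, 0.0718, 0.207, 0) -> [-0.0014  0.0038  0.0322] [-0.0002 -0.0011  0.0002]
t 31.2 pos [0.6824 0.073  0.2167] rot [-1.8e+02 -1.0e-01  0.0e+00] F [ 0.1 -0.3 -1. ] w 0.0658 q6 1.18
(0.682, 0.0718, 0.207, 0) -> [-0.0014  0.0039  0.0324] [-0.0003 -0.0012  0.0001]
t 31.3 pos [0.6824 0.073  0.2167] rot [-1.8e+02 -1.0e-01  0.0e+00] F [-0.4 -0.3  0.1] w 0.066 q6 1.18
(0.682, 0.0718, 0.207, 0) -> [-0.0012  0.0041  0.0324] [-0.0004 -0.0012  0.0001]
```

```bash
python3 -m inch '1 -.001 .003 .007 0 0 0;1 -.001 .003 .014 0 0 0;1 -.001 .003 .02 0 0 0;1 -.001 .003 .02 0 0 0;1 -.001 .003 .02 0 0 0'; python3 -m inch '1 0 0 .002 0 0 0;1 0 0 .005 0 0 0;1 0 0 .005 0 0 0;1 0 0 .005 0 0 0'; python3 -c "
from h import *
for i in range(3):
  arm.grab_frame('top'); plan((.6820,.0718,.207,0))"
```

```text
t: 31.8
eef_pos: [0.6816, 0.072, 0.2097]
ee_rot: [3.142, 0.0, 0.0]
force: [-0.5, -0.6, -1.1]
width: 0.0655
t: 32.2
eef_pos: [0.682, 0.0721, 0.2088]
ee_rot: [-3.141, -0.001, 0.0]
force: [-0.1, -0.1, 2.5]
width: 0.066
t 32.2 pos [0.682  0.072  0.2088] rot [-180.   -0.    0.] F [-0.1  1.1  1.6] w 0.0655 q6 1.18
(0.682, 0.0718, 0.207, 0) -> [0.0001 0.0008 0.0062] [-0.0001 -0.0008  0.0001]
t 32.3 pos [0.682  0.072  0.2088] rot [-180.   -0.    0.] F [0.4 0.7 2.6] w 0.0655 q6 1.18
(0.682, 0.0718, 0.207, 0) -> [0.0001 0.0008 0.0061] [-0.0001 -0.0007  0.0001]
t 32.4 pos [0.6819 0.072  0.2088] rot [-180.   -0.    0.] F [1.  0.8 2.1] w 0.066 q6 1.18
(0.682, 0.0718, 0.207, 0) -> [0.0002 0.0007 0.006 ] [-0.0001 -0.0007  0.0001]
```

```bash
python3 -m inch '1 0 0 .0025 0 0 0;1 0 0 .0025 0 0 0;1 0 0 .0025 0 0 0'; python3 -m inch '1 0 0 -.003 0 0 0;1 0 0 -.003 0 0 0'; python3 -m inch '.25 0 0 0 0 0 0;.1 0 0 0 0 0 0;0 0 0 0 0 0 0;0 0 0 0 0 0 0;0 0 0 0 0 0 0'; python3 -m inch '0 0 0 -.05 0 0 0;0 0 0 -.12 0 0 0;0 0 0 -.2 0 0 0;0 -.05 .2 -.2 0 0 0;0 -.15 .4 -.2 0 0 0;0 -.2 .5 -.2 0 0 0;0 -.2 .6 -.2 0 0 0;0 -.2 .6 -.2 0 0 0;0 -.2 .6 -.2 0 0 0';python3 -c "
from h import *
f=arm.grab_frame('scene')
cv2.imwrite('pics/s11.png',cv2.resize(f['img'][130:330,150:390],None,fx=3,fy=3)[:,:,::-1])
w=cloud(f).reshape(-1,3)
for c,m in (((.682,.0718),.26),((.5192,.0572),.15)):
  e=w[(np.hypot(w[:,0]-c[0],w[:,1]-c[1])<.05)&(w[:,2]<m)];h=np.nanpercentile(e[:,2],99);e=e[(e[:,2]>h-.006)];print(h,circ(e[:,:2]))
f=arm.grab_frame('top')
np.save('pics/f1.npy',{'top':f,'scene':arm.grab_frame('scene')},allow_pickle=True)
cv2.imwrite('pics/t11.png',cv2.resize(f['img'][80:280,60:300],None,fx=3,fy=3)[:,:,::-1])
plan((.682,-.1,.25,0))"
```

```text
t: 32.65
eef_pos: [0.6822, 0.072, 0.2084]
ee_rot: [-3.142, -0.001, 0.0]
force: [0.2, 0.1, 4.8]
width: 0.0653
t: 32.85
eef_pos: [0.6817, 0.072, 0.2085]
ee_rot: [-3.142, 0.0, -0.0]
force: [0.3, 0.6, 3.2]
width: 0.0654
t: 33.35
eef_pos: [0.6815, 0.0719, 0.2082]
ee_rot: [3.141, 0.001, -0.0]
force: [-0.3, 1.7, 0.3]
width: 0.0864
t: 34.25
eef_pos: [0.6214, -0.1091, 0.2687]
ee_rot: [-3.141, -0.0, -0.002]
force: [0.7, 0.7, -0.3]
width: 0.088
0.24213715069067 [0.68172227 0.07192578 0.03184353]
0.1313283532992634 [0.51890578 0.05715621 0.02661814]
t 34.4 pos [ 0.622  -0.1072  0.2684] rot [-180.    0.    0.] F [0.2 0.1 0.2] w 0.0878 q6 1.43
(0.682, -0.1, 0.25, 0) -> [ 0.2002 -0.0238  0.0612] [-0.0001  0.0002  0.0008]
```

View pics/s11.png

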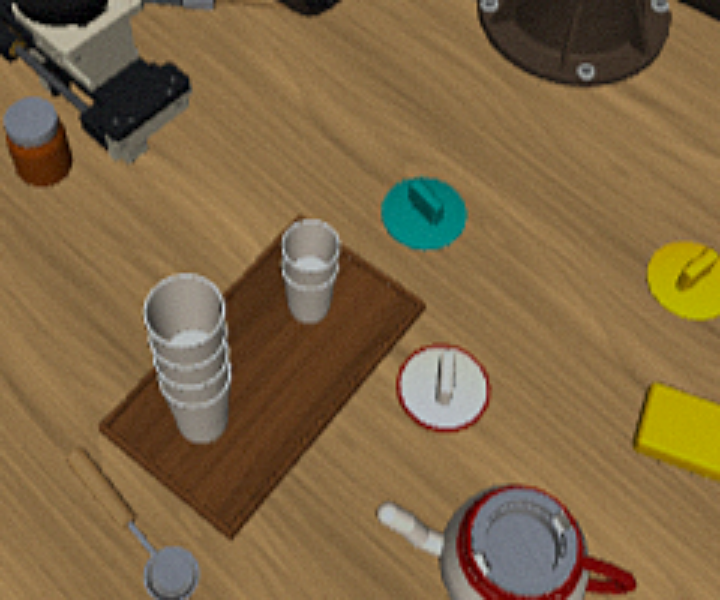

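View pics/t11.png

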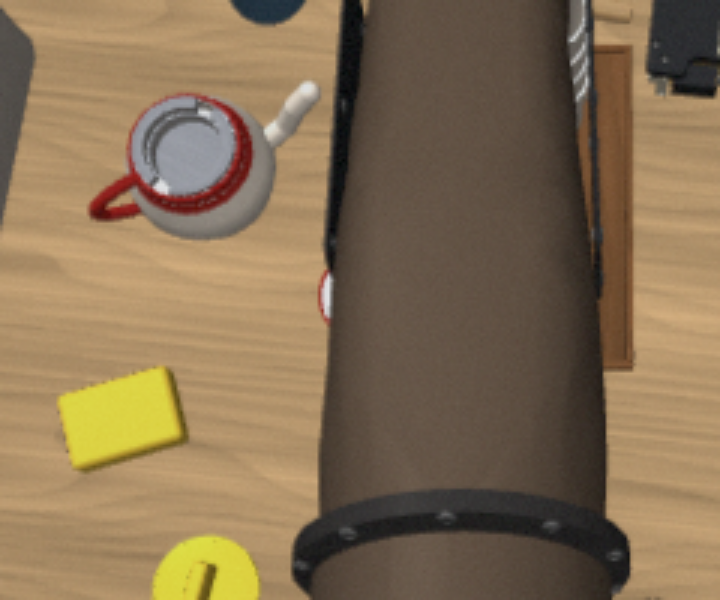

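Four tall in one stack, two short in the other; the notches are visible in the top crop at about (197,105) and (160,187). Next I'll measure the lid and the pot.

```bash
python3 -c "
from h import *
F=np.load('pics/f1.npy',allow_pickle=True).item()
f=F['scene'];w=cloud(f)
L=at_z(f,298,259,.02);print('lid approx',L)
e=w.reshape(-1,3);e=e[np.hypot(e[:,0]-L[0],e[:,1]-L[1])<.07]
fl=e[(e[:,2]>.012)&(e[:,2]<.03)];print('flange',circ(fl[:,:2]),np.median(fl[:,2]),np.ptp(fl,axis=0))
b=e[(e[:,2]>.04)&(e[:,2]<.08)];print('bar',len(b),b.mean(0),np.percentile(b[:,2],[50,95]))
c=np.linalg.svd(b[:,:2]-b[:,:2].mean(0))[2][0];print(np.degrees(np.arctan2(c[1],c[0])))
for n,(u,v) in (('scene',(523/3+150,540/3+130)),('top',(187/3+60,150/3+80))):
  f=F[n];P=at_z(f,u,v,.11);e=cloud(f).reshape(-1,3);e=e[np.hypot(e[:,0]-P[0],e[:,1]-P[1])<.06]
  h=np.percentile(e[:,2],90);q=e[(abs(e[:,2]-.112)<.005)];print(n,P,h,np.median(q[:,2]),circ(q[:,:2],.039),len(q))
plan((.5,.1,.26,0),(L[0]-.08,L[1],.2,0))
"
```

```text
lid approx [0.49495313 0.22135989 0.02      ]
flange [0.49373792 0.21788296 0.03453042] 0.02065668440071211 [0.09131161 0.09061851 0.01595155]
bar 78 [0.49677784 0.21926116 0.05472313] [0.05567146 0.05979701]
37.586676793142274
scene [0.58837536 0.37840139 0.11      ] 0.11058996285436479 0.11032509529386425 [0.58770304 0.37723025] 409
top [0.58375842 0.37271732 0.11      ] 0.10953269994576953 0.11015079410744211 [0.58800544 0.37851677] 330
t 34.4 pos [ 0.622  -0.1072  0.2684] rot [-180.    0.    0.] F [0.2 0.1 0.2] w 0.0878 q6 1.43
(0.5, 0.1, 0.26, 0) -> [-0.406 -0.691  0.028] [-0.0001  0.0002  0.0008]
(np.float64(0.414953129040591), np.float64(0.22135988739215692), 0.2, 0) -> [-0.6891 -1.0957  0.2281] [-0.0001  0.0002  0.0008]
```

```bash
python3 -m inch '0 -.2 -.2 0 0 0 0;0 -.4 -.4 0 0 0 0;0 -.41 -.6 0 0 0 0;0 -.42 -.8 0 0 0 0;0 -.42 -1 0 0 0 0;0 -.42 -1 .05 0 0 0;0 -.42 -1 .12 0 0 0;0 -.42 -1 .2 0 0 0;0 -.42 -1 .2 0 0 0'; python3 -m inch '0 0 -.09 0 0 0 0;0 0 -.09 0 0 0 0;0 0 -.09 0 0 0 0;0 0 -.09 0 0 0 0'; python3 -c "
from h import *
s=arm.get_state();f=arm.grab_frame('wrist');cv2.imwrite('pics/w12.png',f['img'][:,:,::-1])
np.save('pics/w12.npy',{'s':s,'f':f},allow_pickle=True)
cv2.imwrite('pics/w12c.png',cv2.resize(f['img'][100:270,160:360],None,fx=3.5,fy=3.5,interpolation=cv2.INTER_CUBIC)[:,:,::-1])
plan((.495,.22,.15,0))
"
```

```text
t: 35.3
eef_pos: [0.4933, 0.1931, 0.2053]
ee_rot: [3.138, 0.005, 0.004]
force: [0.4, 0.2, -0.4]
width: 0.0878
t: 35.7
eef_pos: [0.4959, 0.2186, 0.2093]
ee_rot: [-3.141, -0.001, -0.0]
force: [0.2, 0.2, -0.1]
width: 0.0876
t 35.8 pos [0.4959 0.2185 0.2092] rot [-180.   -0.   -0.] F [ 0.2  0.6 -0.2] w 0.0876 q6 0.79
(0.495, 0.22, 0.15, 0) -> [-0.0029 -0.005   0.1973] [-0.0003 -0.0005 -0.0004]
```

View pics/w12c.png

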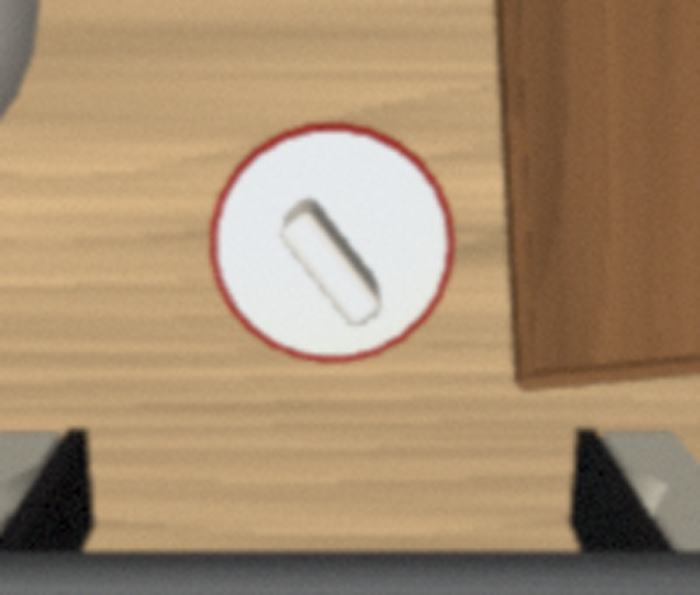

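```bash
python3 -c "
from h import *
d=np.load('pics/w12.npy',allow_pickle=True).item();s,f=d['s'],d['f']
print('flange c',at_z(f,160+332/3.5,100+242/3.5,.021,s))
w=cloud(f,s);e=w[100:270,160:360].reshape(-1,3)
e=e[np.hypot(e[:,0]-.495,e[:,1]-.22)<.06]
fl=e[(e[:,2]>.012)&(e[:,2]<.035)]
from scipy.spatial import ConvexHull
H=fl[ConvexHull(fl[:,:2]).vertices];print('flange fit',circ(H[:,:2]),np.median(fl[:,2]))
b=e[e[:,2]>.05];(c,sz,a)=cv2.minAreaRect((b[:,:2]*1000).astype(np.float32));print(len(b),np.median(b[:,2]),c,sz,a)
c2=np.linalg.svd(b[:,:2]-b[:,:2].mean(0))[2][0];print(b.mean(0),np.degrees(np.arctan2(c2[1],c2[0])))
"
```

```text
flange c [0.49661311 0.21747336 0.021     ]
flange fit [0.49454437 0.21790642 0.0459244 ] 0.020333008128812613
5024 0.28780485661067146 (502.23016357421875, 218.64529418945312) (114.93160247802734, 52.37920379638672) 89.93507385253906
[0.51492389 0.21481909 0.24657724] -91.09037744709065
```

```bash
python3 -c "
from h import *
d=np.load('pics/w12.npy',allow_pickle=True).item();s,f=d['s'],d['f']
w=cloud(f,s);e=w.reshape(-1,3)
e=e[np.hypot(e[:,0]-.4955,e[:,1]-.2178)<.035]
b=e[(e[:,2]>.05)&(e[:,2]<.062)];(c,sz,a)=cv2.minAreaRect((b[:,:2]*1000).astype(np.float32));print(len(b),np.median(b[:,2]),c,sz,a)
c2=np.linalg.svd(b[:,:2]-b[:,:2].mean(0))[2][0];print(b.mean(0),np.degrees(np.arctan2(c2[1],c2[0])))
"
```

```text
420 0.05598425966986123 (494.8282775878906, 218.08743286132812) (43.300960540771484, 14.219233512878418) 37.31490707397461
[0.49583805 0.21808368 0.05570058] -142.620652328395
```

Lid centre is (0.495, 0.218), bar top at 56 mm, bar axis 37.4°. Next I'll look into the pot mouth.

```bash
python3 -m inch '0 .1 -.15 -.05 0 0 0;0 .2 -.3 -.05 0 0 0;0 .31 -.45 -.05 0 0 0;0 .31 -.53 -.05 0 0 0;0 .31 -.53 -.05 0 0 0;0 .31 -.53 -.05 0 0 0'; python3 -c "
from h import *
s=arm.get_state();f=arm.grab_frame('wrist')
np.save('pics/w13.npy',{'s':s,'f':f},allow_pickle=True);print(s['eef_pos'])
cv2.imwrite('pics/w13c.png',cv2.resize(f['img'][80:270,150:370],None,fx=3.1,fy=3.1,interpolation=cv2.INTER_CUBIC)[:,:,::-1])
"
```

```text
t: 36.35
eef_pos: [0.5888, 0.3779, 0.2227]
ee_rot: [3.14, 0.001, 0.0]
force: [0.4, -0.8, 0.4]
width: 0.0876
[0.58875037 0.37791899 0.2226964 ]
```

View pics/w13c.png

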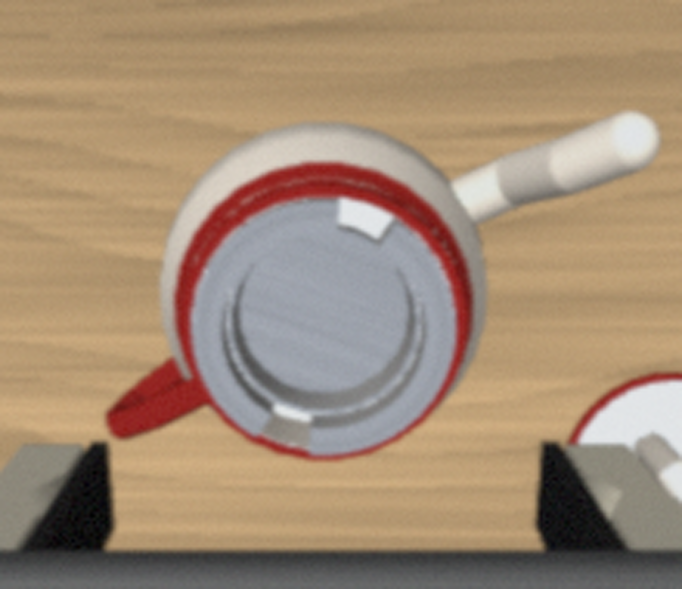

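```bash
python3 -c "
from h import *
d=np.load('pics/w13.npy',allow_pickle=True).item();s,f=d['s'],d['f']
I=f['img']
# rectify rim plane z=.11: 3 px per mm, image up=+x, right=-y
c=np.array([.588,.378]);n=600;k=5e3
src=[];dst=[]
for dx,dy in((-.05,-.05),(-.05,.05),(.05,.05),(.05,-.05)):
  src.append(proj(f,[c[0]+dx,c[1]+dy,.11],s));dst.append([n/2-dy*k,n/2-dx*k])
H=cv2.getPerspectiveTransform(np.float32(src),np.float32(dst))
o=cv2.warpPerspective(I,H,(n,n),flags=cv2.INTER_CUBIC)
for a in range(-60,240,15):
  pass
cv2.imwrite('pics/rect.png',o[:,:,::-1])
w=cloud(f,s).reshape(-1,3);e=w[np.hypot(w[:,0]-.588,w[:,1]-.378)<.06];q=e[abs(e[:,2]-.11)<.003];from scipy.spatial import ConvexHull
h=q[ConvexHull(q[:,:2]).vertices];print(np.median(q[:,2]),circ(h[:,:2]))
"
```

```text
0.11048146271255338 [0.58731701 0.37756888 0.04405359]
```

View pics/rect.png

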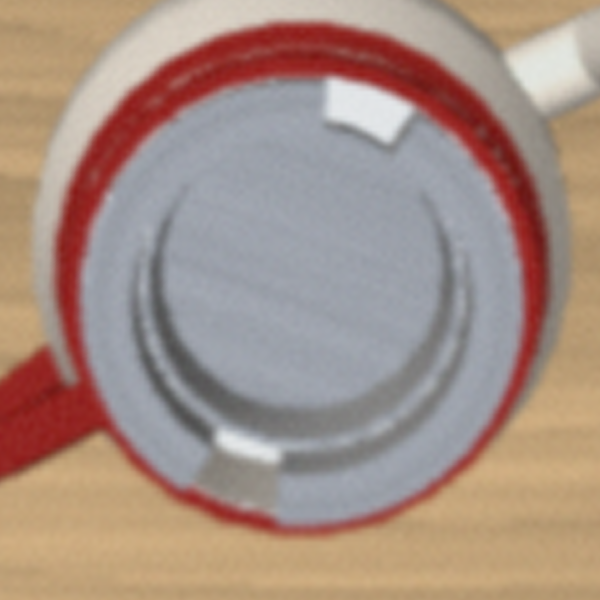

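Notch line is at about -18.3° in world (upper notch centre (365,113), lower (240,475) in the rectified view); rim centre (0.5874, 0.3774). Lid grasp next.

```bash
python3 -c "
from h import *
plan((.4952,.218,.13,37.4),(.4952,.218,.025,37.4))
"
```

```text
t 36.4 pos [0.5887 0.3773 0.2233] rot [180.   0.  -0.] F [-0.6 -0.9 -0.5] w 0.088 q6 0.72
(0.4952, 0.218, 0.13, 37.4) -> [-0.3112  0.5308  0.3115] [ 4.000e-04  7.000e-04 -6.236e-01]
(0.4952, 0.218, 0.025, 37.4) -> [-0.311   0.5305  0.6615] [ 4.000e-04  7.000e-04 -6.236e-01]
```

```bash
python3 -m inch '0 -.08 .13 0 0 0 -.14;0 -.16 .27 .05 0 0 -.28;0 -.24 .4 .1 0 0 -.42;0 -.311 .531 .2 0 0 -.55;0 -.311 .531 .31 0 0 -.6236;0 -.311 .531 .31 0 0 -.6236;0 -.311 .531 .31 0 0 -.6236;0 -.311 .531 .31 0 0 -.6236'; python3 -c "
from h import *
f=arm.grab_frame('wrist');cv2.imwrite('pics/w14.png',f['img'][:,:,::-1])
plan((.4952,.218,.025,37.4))
"
```

```text
t: 37.2
eef_pos: [0.4968, 0.2197, 0.1326]
ee_rot: [3.141, -0.003, 0.652]
force: [0.2, 0.2, -0.4]
width: 0.0876
t 37.2 pos [0.4967 0.2198 0.1324] rot [180.   -0.2  37.4] F [-0.7 -0.   0.3] w 0.0875 q6 1.44
(0.4952, 0.218, 0.025, 37.4) -> [-0.0089  0.0017  0.358 ] [ 0.0001 -0.0028 -0.0006]
```

View pics/w14.png

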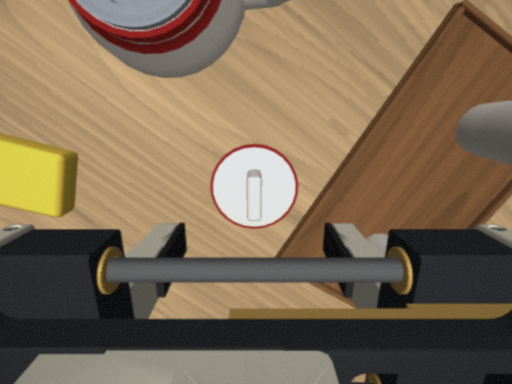

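```bash
python3 -m inch '0 -.008 .0017 .1 0 0 0;0 -.008 .0017 .2 0 0 0;0 -.008 .0017 .28 0 0 0;0 -.008 .0017 .33 0 0 0;0 -.008 .0017 .355 0 0 0;0 -.008 .0017 .355 0 0 0;0 -.008 .0017 .355 0 0 0' 30; python3 -m inch '.4 0 0 0 0 0 0;.7 0 0 0 0 0 0;1 0 0 0 0 0 0;1 0 0 0 0 0 0;1 0 0 0 0 0 0;1 0 0 0 0 0 0;1 0 0 0 0 0 0;1 0 0 0 0 0 0;1 0 0 0 0 0 0;1 0 0 0 0 0 0' 30; python3 -c "
from h import *
plan((.4952,.218,.2,37.4))
"
```

```text
t: 37.95
eef_pos: [0.4945, 0.2176, 0.025]
ee_rot: [3.142, -0.001, 0.653]
force: [0.2, 0.8, 0.4]
width: 0.0879
t: 38.95
eef_pos: [0.4938, 0.2169, 0.024]
ee_rot: [-3.142, 0.0, 0.653]
force: [-0.7, -0.1, -1.2]
width: 0.0139
t 39.0 pos [0.4938 0.2169 0.024 ] rot [-180.     0.    37.4] F [-0.7 -0.1 -1.2] w 0.0139 q6 1.45
(0.4952, 0.218, 0.2, 37.4) -> [ 6.100e-03 -2.000e-04 -5.866e-01] [-0.      0.      0.0003]
```

```bash
python3 -m inch '1 0 0 -.05 0 0 0;1 0 0 -.15 0 0 0;1 0 0 -.3 0 0 0;1 0 0 -.45 0 0 0;1 0 0 -.55 0 0 0;1 0 0 -.6 0 0 0;1 0 0 -.6 0 0 0;1 0 0 -.6 0 0 0'; python3 -c "
from h import *
s=arm.get_state();f=arm.grab_frame('wrist');cv2.imwrite('pics/w15.png',f['img'][:,:,::-1])
np.save('pics/w15.npy',{'s':s,'f':f},allow_pickle=True)
plan((.5874,.3774,.2,12),(.5874,.3774,.2,-18.3))
"
```

```text
t: 39.75
eef_pos: [0.4932, 0.2166, 0.2032]
ee_rot: [-3.141, 0.001, 0.653]
force: [-0.0, -0.7, -1.9]
width: 0.0134
t 39.8 pos [0.493  0.2163 0.2026] rot [-1.80e+02  1.00e-01  3.74e+01] F [ 0.  -0.9 -2. ] w 0.0136 q6 1.45
(0.5874, 0.3774, 0.2, 12) -> [ 0.5761 -0.2353  0.0074] [1.000e-04 2.100e-03 4.233e-01]
(0.5874, 0.3774, 0.2, -18.3) -> [ 0.5761 -0.2353  0.0074] [7.000e-04 2.000e-03 9.283e-01]
```

View pics/w15.png

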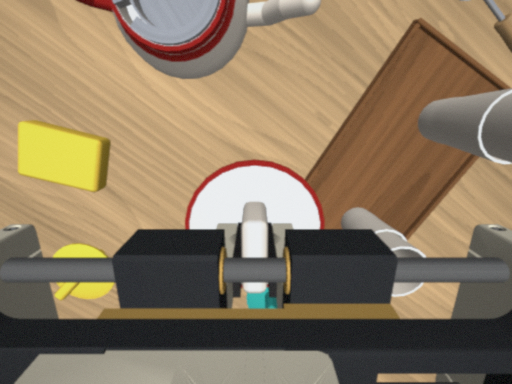

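```bash
python3 -c "
from h import *
d=np.load('pics/w15.npy',allow_pickle=True).item();s,f=d['s'],d['f']
T=np.linalg.inv(T_tool(s))
for u,v in ((255,160.5),(187,212),(324,212)):
  p=at_z(f,u,v,s['eef_pos'][2]-.0035,s);print((T@np.append(p,1))[:3])
w=cloud(f,s)[150:225,180:330].reshape(-1,3);t=(np.c_[w,np.ones(len(w))]@T.T)[:,:3]
t=t[(abs(t[:,2]-.0035)<.006)];print(len(t),np.median(t[:,2]))
from scipy.spatial import ConvexHull
t=t[~np.isnan(t[:,0])]
h=t[ConvexHull(t[:,:2]).vertices];h=h[h[:,0]>.012];print(circ(h[:,:2],.046),circ(h[:,:2]))
"
```

```text
[0.04782513 0.00066647 0.00346137]
[ 0.01454716 -0.04266601  0.00350978]
[0.01455436 0.04468288 0.00346591]
6511 0.0038501251848080398
[0.00164036 0.0003429 ] [0.00210405 0.00031987 0.04563343]
```

```bash
python3 -m inch '1 .08 -.03 0 0 0 .12;1 .16 -.07 0 0 0 .25;1 .26 -.11 0 0 0 .38;1 .36 -.15 0 0 0 .5;1 .45 -.19 0 0 0 .62;1 .52 -.22 0 0 0 .74;1 .57 -.235 0 0 0 .86;1 .57 -.235 .05 0 0 .928;1 .57 -.235 .08 0 0 .928;1 .57 -.235 .08 0 0 .928;1 .57 -.235 .08 0 0 .928'; python3 -c "
from h import *
plan((.5858,.3779,.145,-18.3),(.5858,.3779,.130,-18.3))
f=arm.grab_frame('scene');cv2.imwrite('pics/s16.png',cv2.resize(f['img'][230:384,240:440],None,fx=3.5,fy=3.5)[:,:,::-1])
f=arm.grab_frame('wrist');cv2.imwrite('pics/w16.png',f['img'][:,:,::-1])
"
```

```text
t: 40.9
eef_pos: [0.5865, 0.3762, 0.1793]
ee_rot: [3.14, 0.0, -0.317]
force: [-0.3, 0.5, -1.0]
width: 0.0136
t 40.9 pos [0.5865 0.3762 0.1793] rot [179.9   0.  -18.2] F [-0.3  0.5 -1. ] w 0.0136 q6 0.40
(0.5858, 0.3779, 0.145, -18.3) -> [-0.004  -0.0049  0.1144] [0.0015 0.0005 0.0022]
(0.5858, 0.3779, 0.13, -18.3) -> [-0.004  -0.0049  0.1644] [0.0015 0.0005 0.0022]
```

View pics/s16.png

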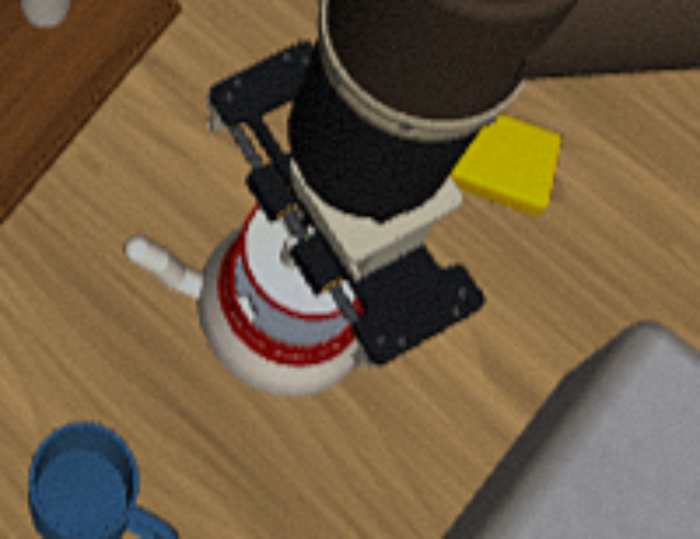

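View pics/w16.png

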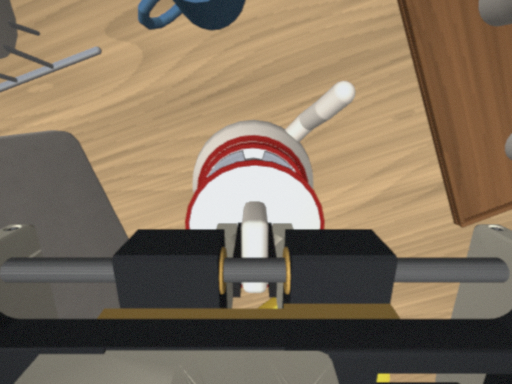

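The far notch shows at (254,153), in line with the bar at (255,210). Lowering.

```bash
python3 -m inch '1 -.004 -.005 .03 0 0 0;1 -.004 -.005 .06 0 0 0;1 -.004 -.005 .09 0 0 0;1 -.004 -.005 .115 0 0 0;1 -.004 -.005 .135 0 0 0;1 -.004 -.005 .145 0 0 0;1 -.004 -.005 .145 0 0 0;1 -.004 -.005 .145 0 0 0'; python3 -c "
from h import *
for i in range(2):
  arm.grab_frame('top');plan((.5858,.3779,.120,-18.3))
"
```

```text
t: 41.8
eef_pos: [0.5863, 0.3786, 0.1368]
ee_rot: [-3.141, -0.0, -0.319]
force: [0.3, 0.2, -1.1]
width: 0.0138
t 41.9 pos [0.5863 0.3787 0.137 ] rot [-180.    -0.   -18.3] F [ 0.6 -0.1 -1.3] w 0.0137 q6 0.40
(0.5858, 0.3779, 0.12, -18.3) -> [-0.0009  0.003   0.0566] [-0.0005 -0.0004  0.0007]
t 41.9 pos [0.5864 0.3787 0.137 ] rot [-180.    -0.   -18.3] F [-0.1  0.3 -1.6] w 0.0138 q6 0.40
(0.5858, 0.3779, 0.12, -18.3) -> [-0.001   0.0031  0.0567] [-0.0006 -0.0004  0.0006]
```

```bash
python3 -m inch '1 -.001 .002 .008 0 0 0;1 -.001 .002 .016 0 0 0;1 -.001 .002 .024 0 0 0;1 -.001 .002 .03 0 0 0;1 -.001 .002 .03 0 0 0;1 -.001 .002 .03 0 0 0'; python3 -m inch '1 0 0 .004 0 0 0;1 0 0 .008 0 0 0;1 0 0 .01 0 0 0;1 0 0 .01 0 0 0'; python3 -c "
from h import *
for i in range(2):
  arm.grab_frame('top');plan((.5858,.3779,.120,-18.3))
"
```

```text
t: 42.5
eef_pos: [0.5856, 0.378, 0.1275]
ee_rot: [3.141, 0.0, -0.319]
force: [-0.4, -0.5, -1.1]
width: 0.0138
t: 42.9
eef_pos: [0.5856, 0.378, 0.1244]
ee_rot: [3.141, 0.0, -0.319]
force: [0.1, -0.4, -2.6]
width: 0.0137
t 43.0 pos [0.5856 0.378  0.1245] rot [180.    0.  -18.3] F [ 0.4 -1.  -1.8] w 0.0136 q6 0.40
(0.5858, 0.3779, 0.12, -18.3) -> [0.0007 0.0001 0.0149] [0.0002 0.0001 0.0007]
t 43.0 pos [0.5856 0.3781 0.1245] rot [180.   -0.  -18.3] F [-0.3  0.3 -1.9] w 0.014 q6 0.40
(0.5858, 0.3779, 0.12, -18.3) -> [0.0007 0.0003 0.0151] [ 0.     -0.      0.0007]
```

Already 3.5 mm below the lug-on-rim height with no contact, so the lugs are entering the notches. Continuing down.

```bash
python3 -m inch '1 0 0 .004 0 0 0;1 0 0 .008 0 0 0;1 0 0 .012 0 0 0;1 0 0 .012 0 0 0;1 0 0 .012 0 0 0'; python3 -m inch '1 0 0 .002 0 0 0;1 0 0 .004 0 0 0;1 0 0 .004 0 0 0'; python3 -c "
from h import *
for i in range(2):
  arm.grab_frame('top');plan((.5858,.3779,.120,-18.3))
"
```

```text
t: 43.5
eef_pos: [0.5856, 0.378, 0.1209]
ee_rot: [3.141, 0.0, -0.319]
force: [0.5, -0.6, -1.5]
width: 0.0135
t: 43.8
eef_pos: [0.5857, 0.3781, 0.1201]
ee_rot: [-3.141, -0.0, -0.319]
force: [-0.4, -0.6, -0.3]
width: 0.0137
t 43.9 pos [0.5857 0.3781 0.12  ] rot [-180.    -0.   -18.3] F [-1.1 -0.7  0.6] w 0.0139 q6 0.40
(0.5858, 0.3779, 0.12, -18.3) -> [0.0005 0.0005 0.0001] [-0.0002 -0.0002  0.0008]
t 43.9 pos [0.5857 0.3781 0.1201] rot [-180.    -0.   -18.3] F [-1.1  0.   1.4] w 0.014 q6 0.40
(0.5858, 0.3779, 0.12, -18.3) -> [0.0005 0.0005 0.0002] [-0.0003 -0.0002  0.0007]
```

```bash
python3 -m inch '1 0 0 .003 0 0 0;1 0 0 .003 0 0 0;1 0 0 .003 0 0 0'; python3 -m inch '.85 0 0 -.002 0 0 0;.6 0 0 -.002 0 0 0;.3 0 0 -.002 0 0 0;.3 0 0 -.002 0 0 0;.2 0 0 -.002 0 0 0;.2 0 0 -.002 0 0 0'; python3 -m inch '.2 0 0 -.08 0 0 0;.2 0 0 -.2 0 0 0;.2 0 0 -.35 0 0 0;.2 0 0 -.35 0 0 0;.2 0 0 -.35 0 0 0';python3 -c "
from h import *
s=arm.get_state();f=arm.grab_frame('wrist');cv2.imwrite('pics/w17.png',cv2.resize(f['img'][60:270,130:380],None,fx=3,fy=3)[:,:,::-1])
w=cloud(f,s).reshape(-1,3);e=w[np.hypot(w[:,0]-.5874,w[:,1]-.3774)<.05]
fl=e[(e[:,2]<.13)&(e[:,2]>.1)];print('flange z',np.median(fl[:,2]),np.percentile(fl[:,2],[10,90]));b=e[(e[:,2]>.14)&(e[:,2]<.165)];print('bar',np.median(b[:,2]),b.mean(0),cv2.minAreaRect((b[:,:2]*1000).astype(np.float32)))
from scipy.spatial import ConvexHull
A=np.c_[fl[:,:2],np.ones(len(fl))];m=abs(fl[:,2]-np.median(fl[:,2]))<.004;print('tilt',np.degrees(np.linalg.lstsq(A[m],fl[m,2],rcond=None)[0][:2]))
plan((.5874,.20,.3,0))
"
```

```text
t: 44.2
eef_pos: [0.5857, 0.3781, 0.12]
ee_rot: [-3.141, -0.001, -0.318]
force: [-3.2, -0.9, 6.5]
width: 0.0137
t: 44.8
eef_pos: [0.5856, 0.378, 0.1193]
ee_rot: [3.141, 0.0, -0.319]
force: [-0.3, 0.4, 0.5]
width: 0.0484
t: 45.3
eef_pos: [0.5861, 0.3786, 0.2262]
ee_rot: [-3.138, -0.001, -0.319]
force: [0.2, -0.2, 0.5]
width: 0.07
flange z 0.11613599025323268 [0.11321595 0.118005  ]
bar 0.1518616363860119 [0.58961355 0.37612497 0.15133555] ((587.9623413085938, 376.5555725097656), (13.903660774230957, 42.730079650878906), 71.58638763427734)
tilt [-0.06609658 -0.03252109]
t 45.4 pos [0.5854 0.378  0.2245] rot [-180.     0.   -18.3] F [-0.3  0.2 -0.5] w 0.0698 q6 0.40
(0.5874, 0.2, 0.3, 0) -> [ 0.1923  0.5613 -0.2521] [-6.000e-04  1.000e-04 -3.046e-01]
```

View pics/w17.png

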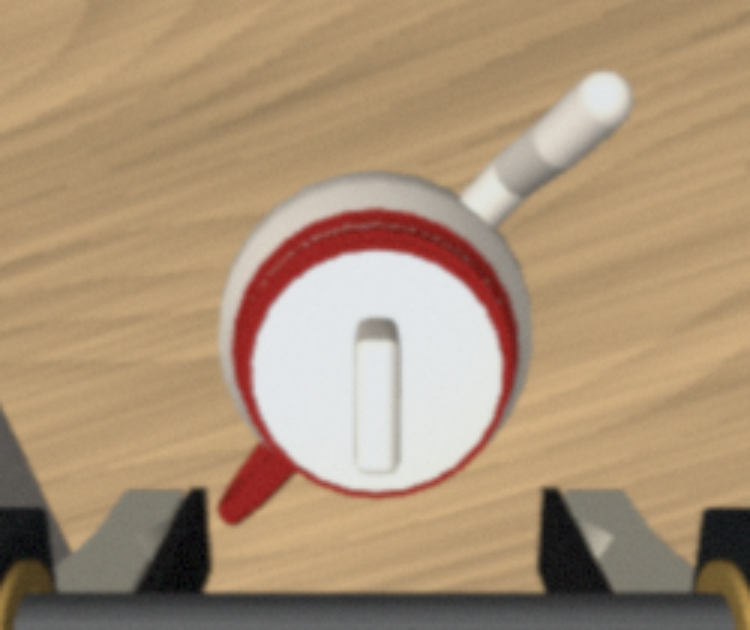

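Lid fully home: flat, and the bar top at 152 mm matches origin 96 mm. I'll move clear and check everything.

```bash
python3 -m inch '0 0 0 -.15 0 0 0;0 -.1 0 -.25 0 0 0;0 -.3 0 -.25 0 0 0;0 -.5 -.2 -.25 0 0 0;0 -.7 -.4 -.25 0 0 0;0 -.85 -.5 -.25 0 0 0;0 -.95 -.5 -.25 0 0 0;0 -.95 -.5 -.25 0 0 0;0 -.95 -.5 -.25 0 0 0';python3 -c "
from h import *
F={n:arm.grab_frame(n) for n in ('top','scene')}
for n,f in F.items():
  cv2.imwrite('pics/%s18.png'%n,f['img'][:,:,::-1]);w=cloud(f).reshape(-1,3)
  for c,m in (((.682,.0718),.26),((.5192,.0572),.15)):
    for lo,hi in ((.08,.10),(.105,.124),(.124,.14),(.145,.168),(.18,.21),(.225,.25)):
      e=w[(np.hypot(w[:,0]-c[0],w[:,1]-c[1])<.045)&(w[:,2]<hi)&(w[:,2]>lo)&(w[:,2]<m)]
      if len(e)>25 and hi<m: print(n,c,(lo,hi),len(e),np.percentile(e[:,2],[90,97]).round(4),circ(e[:,:2]).round(4))
plan()
"
```

```text
t: 46.25
eef_pos: [0.3577, 0.613, 0.2963]
ee_rot: [3.138, 0.001, -0.314]
force: [-0.2, -1.2, 0.1]
width: 0.0876
top (0.682, 0.0718) (0.08, 0.1) 48 [0.0966 0.0978] [0.6823 0.072  0.0297]
top (0.682, 0.0718) (0.105, 0.124) 88 [0.1193 0.1223] [0.6834 0.0725 0.0315]
top (0.682, 0.0718) (0.124, 0.14) 41 [0.1373 0.1384] [0.6826 0.0725 0.03  ]
top (0.682, 0.0718) (0.145, 0.168) 222 [0.1645 0.1669] [0.6778 0.0713 0.027 ]
top (0.682, 0.0718) (0.18, 0.21) 310 [0.2067 0.209 ] [0.6809 0.0719 0.0294]
top (0.682, 0.0718) (0.225, 0.25) 237 [0.2418 0.2435] [0.6822 0.0728 0.0316]
top (0.5192, 0.0572) (0.08, 0.1) 118 [0.096  0.0982] [0.5181 0.0569 0.0246]
top (0.5192, 0.0572) (0.105, 0.124) 86 [0.122  0.1238] [0.5193 0.0576 0.0254]
top (0.5192, 0.0572) (0.124, 0.14) 91 [0.1317 0.1328] [0.5197 0.0579 0.0267]
scene (0.682, 0.0718) (0.08, 0.1) 45 [0.0986 0.0996] [0.6827 0.0719 0.0294]
scene (0.682, 0.0718) (0.105, 0.124) 90 [0.1209 0.1233] [0.6811 0.0702 0.032 ]
scene (0.682, 0.0718) (0.124, 0.14) 36 [0.1382 0.1389] [0.6815 0.0709 0.0309]
scene (0.682, 0.0718) (0.145, 0.168) 185 [0.1653 0.1669] [0.6845 0.0751 0.0275]
scene (0.682, 0.0718) (0.18, 0.21) 283 [0.2067 0.2089] [0.683  0.0734 0.0293]
scene (0.682, 0.0718) (0.225, 0.25) 236 [0.2424 0.2432] [0.6819 0.0724 0.0314]
scene (0.5192, 0.0572) (0.08, 0.1) 130 [0.098  0.0995] [0.52   0.0577 0.0245]
scene (0.5192, 0.0572) (0.105, 0.124) 120 [0.122 0.123] [0.5193 0.0572 0.0256]
scene (0.5192, 0.0572) (0.124, 0.14) 83 [0.1328 0.1338] [0.5189 0.0574 0.0267]
t 46.4 pos [0.3602 0.6106 0.297 ] rot [179.8   0.  -18.1] F [ 0.7 -0.1  0. ] w 0.0874 q6 -0.06
```

View pics/top18.png

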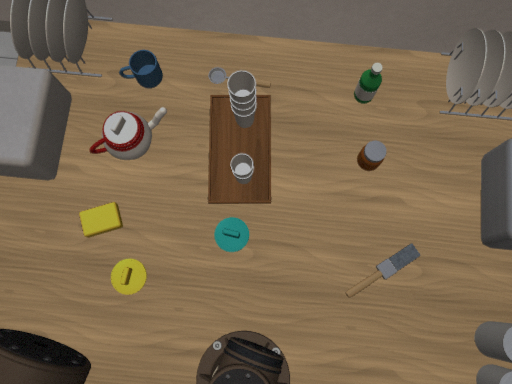

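View pics/scene18.png

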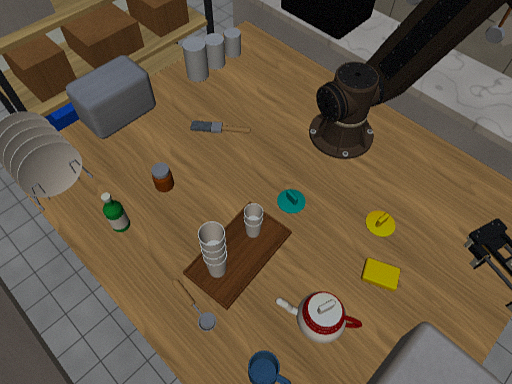

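```bash
python3 -c "
from h import *
print(arm.get_state()['t'],arm.job_done())"
```

```text
the job is handed in; nothing more can be done
46.35 None
```

The job is handed in at about 46 s of the 210 s allowed. I found four loose tumblers, three tall and one short, and nested them on the tray. The lid is on the teapot.

- **Tumblers:** Each one was lowered until the wrist felt light contact, mostly 3–6 N, then released. The first tall one reached about 9 N before I backed off. The final pictures show one upright stack of four tall and one upright stack of two short.
- **Lid:** It had been knocked a few centimetres aside early on, so I measured its place again before grasping it. I lined the bar up with the notch line I had measured, at about -18° in the world frame. The lugs dropped straight in, so no turning to and fro was needed. The bar top reads 152 mm, which matches fully home, and the lid sits flat.
- **Other things:** In the last pictures the look-alike lids and the other objects look undisturbed, and the arm is clear of everything.

**One check that disagreed:** Each tall tumbler appears to sit about 41 mm above the one below it, not 40 mm. That puts the top of the stack roughly 3 mm higher than expected after allowing for the depth camera's own bias. The short stack matched its 38 mm. I did not press the tall stack further, to avoid wedging the tumblers.

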